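Load the picture board from the tile rack and set the play timer

ROBOT

A 6-joint arm with a two-finger parallel gripper is mounted at the origin on the work surface. World frame = base frame: x ahead of the robot, y to its left, z up, the work surface at z = 0. Lengths are in mm, angles in degrees, forces in N, time in s.
With the tool pointing down it reaches from about 350 to 850 mm from the base axis. Payload 8.1 kg.
Tool frame: the origin (TCP) lies midway between the tips of the shut fingers; the grasp point (between the pads) lies 19 mm behind it; x points along the fingers, y is the direction in which the jaws open and shut, and the axes are right-handed (so a half turn about x gives the same grasp; the last joint's range is limited). The gripper opens to 85 mm and grips with 20 to 120 N. Pads are 22 mm wide; open, the fingers measure 114 mm over their backs; the gripper's body (76 mm by 85 mm) begins 54 mm behind the grasp point. The pads swing forward as they close: fully open they stand 13 mm farther back than shut.
Start: joints at [70.508, 7.471, 85.268, -0, 87.261, -4.893], TCP at [151.209, 580.639, 231.292] pointing down, gripper open.
Joint ranges: [-169.43, 169.43], [-51.17, 129.36], [1.28, 143.12], [-76.62, 256.62], [0, 156.53], [-152.29, 152.29]. Speed limits (degrees/s): [136.94, 136.94, 159.86, 180, 180, 180].

INTERFACE

Orientations are given as [roll, pitch, yaw] about the fixed x, y, z axes, in that order (R = Rz(yaw) Ry(pitch) Rx(roll)).
In Python, from bench import sense, snapshot, hand_in gives the robot as it stands.
- The arm moves only by the tool drive_tool, never from a script. Its argument "deltas" is a list of rows, each a list of 7 numbers: the closure in counts, from 0 (fully open) to 255 (shut), then the shift along the tool's x, y, z in m, then the turn, a rotation vector about the tool's x, y, z in rad. A call has exactly 10 rows; each row is the pose to reach, as a shift and turn from the pose commanded when the call began, along the tool's axes at that moment; what a row does not reach only later rows make up. A row lasts 1/12 s, in which the tool goes at most 41.7 mm and 7.16 degrees, less where a joint would pass 70% of its speed; a pose out of reach is approached as far as the arm can. A call with a gripper value outside its range is refused whole. The fingers move at their own pace and stop on an object; "squeeze" is the grip in N (left out, the last holds). Time passes only in rows, so rows that repeat a pose let the fingers close, or fill a call up. It gives the time, the measured TCP pose, the force and the opening at its end, in the units of the state.
- sense(): the state, without advancing time (a new reading comes with each control period).
- snapshot(name): name is "scene" or "top"; returns a dict with "frame" (384x512x3 uint8, blue, green, red), "fx", "fy", "cx", "cy" (pixels), "rvec" (rotation vector, rad) and "tvec" (3), from world to camera coordinates, as OpenCV has them. Camera axes: x right, y down, z forward; pixel columns grow to the right and rows downward; lengths in mm; the calibration is good to about 2 mm. A picture is of the moment at which its call begins. There is no depth.
- hand_in(): hands the job in, once; it reports no verdict.
The state is a dict: "time": time; "joint_pos": joint angles; "qd": joint speeds; "joint_efforts": joint torques, N m; "tool_pos": TCP position; "tcp_rot": TCP orientation; "ft_force": force on the tool from outside, world axes, zero at the start; "wrist_torque": the same for the moment, N m; "finger_gap": finger opening in mm.
Only numpy, scipy, OpenCV 4.12 (cv2) and the standard library are available. Lean on these libraries where they do the work, as an engineer would, in place of code of your own. Each camera call takes 0.05 s, during which the arm holds its last target.

TASK

Set up the toy picture board for play: slide each colour tile standing in the slotted rack up out of its slot and slide it into the board pocket of its own colour, one end first under the hood, until its other end drops behind the sill and it lies flat. When all the tiles that are there lie home, turn the knob of the play timer until its pointer points at the red marker. Leave the jar, the excavator and the ball where they are.

Things in the scene. Friction and masses are not known exactly. Their poses are not given: they have to be found in the camera images.
- red_centre (a point): Centre of the red tile, a flat plastic panel 90 x 50 x 8 mm, about 50 g, with a contrasting shape on each face, alike on both faces and both ends. Its x axis runs along the 90 mm length, y along the 50 mm width, z along the 8 mm thickness. At the start it stands in a rack slot with +x up the slot and +z facing up and towards the rack's front. May be absent.
- yellow_centre (a point): Centre of the yellow tile, a flat plastic panel 90 x 50 x 8 mm, about 50 g, with a contrasting shape on each face, alike on both faces and both ends. Its x axis runs along the 90 mm length, y along the 50 mm width, z along the 8 mm thickness. At the start it stands in a rack slot with +x up the slot and +z facing up and towards the rack's front. May be absent.
- green_centre (a point): Centre of the green tile, a flat plastic panel 90 x 50 x 8 mm, about 50 g, with a contrasting shape on each face, alike on both faces and both ends. Its x axis runs along the 90 mm length, y along the 50 mm width, z along the 8 mm thickness. At the start it stands in a rack slot with +x up the slot and +z facing up and towards the rack's front. May be absent.
- white_centre (a point): Centre of the white tile, a flat plastic panel 90 x 50 x 8 mm, about 50 g, with a contrasting shape on each face, alike on both faces and both ends. Its x axis runs along the 90 mm length, y along the 50 mm width, z along the 8 mm thickness. At the start it stands in a rack slot with +x up the slot and +z facing up and towards the rack's front. May be absent.
- red_pocket (a point): Centre of a tile lying home in the red pocket of the picture board; axes of the board: x along the pocket from hood to sill, y across, z up. 26 mm above the table, 4 mm above the pocket's red bed. Pocket length 94 mm (x = -47 to 47 mm), between cheeks 55 mm apart.
- yellow_pocket (a point): Centre of a tile lying home in the yellow pocket of the picture board; axes of the board: x along the pocket from hood to sill, y across, z up. 26 mm above the table, 4 mm above the pocket's yellow bed. Pocket length 94 mm (x = -47 to 47 mm), between cheeks 55 mm apart.
- green_pocket (a point): Centre of a tile lying home in the green pocket of the picture board; axes of the board: x along the pocket from hood to sill, y across, z up. 26 mm above the table, 4 mm above the pocket's green bed. Pocket length 94 mm (x = -47 to 47 mm), between cheeks 55 mm apart.
- white_pocket (a point): Centre of a tile lying home in the white pocket of the picture board; axes of the board: x along the pocket from hood to sill, y across, z up. 26 mm above the table, 4 mm above the pocket's white bed. Pocket length 94 mm (x = -47 to 47 mm), between cheeks 55 mm apart.
- board: Fixed wooden picture board, base 136 x 350 x 8 mm, origin under its centre. Four pockets 84 mm apart along y. Each has a coloured bed, top 22 mm above the table, 106 x 44 mm (a 50 mm tile overhangs it 3 mm each side, with open space for fingers beside it, down to the base 14 mm below the bed, from 13 mm on the hood side of the pocket's centre to the sill).
- hood (a point): Front edge of the red pocket's hood, on its underside, 35 mm from the pocket's centre towards -x; all pockets alike. The hood covers the pocket's last 12 mm before the end wall; its underside is 13 mm, its top 17 mm above the bed. Cheeks as high as the underside, 4 mm thick, run from the end wall to 13 mm before the pocket's centre on both sides.
- sill (a point): Top of the sill of the red pocket, 50 mm from the pocket's centre towards +x; all pockets alike. The sill is 7 mm high above the bed, 6 mm thick (x = 47 to 53 mm), 36 mm wide. A tile goes in over the sill, its leading end sloping down under the hood, and is slid on until its other end drops behind the sill.
- rack: Fixed wooden rack, base 190 x 80 x 12 mm, origin under its centre, x towards its back. Four slots one behind another along x, 42 mm apart, lean 40 degrees from upright, tops towards +x. A slot holds a tile's lower 22 mm between a front lip, side cheeks (62 mm over their outsides) and a 54 mm back rest; the tile slides out along its length. Tile centres stand 60 mm above the table.
- dial: Play timer: grey block 100 x 100 x 36 mm, 0.9 kg, loose on the table, origin under its centre, z up, with a white dial face, a black pointer knob and a red marker.
- knob_grip (a point): Point on the turning axis of the timer's pointer knob, where to grip it, 60 mm above the table. The grip bar is 56 mm long (along this point's x axis, the way the pointer points), 14 mm wide, 30 mm high, from 44 to 74 mm above the table. Turns with about 0.04 N m and stays where left.
- pointer_tip (a point): Tip of the pointer, 40 mm from the turning axis along the knob's pointing direction (a white stripe on top of the grip bar lies on the pointing side), 40 mm above the table.
- marker_tip (a point): Centre of the red marker (15 x 10 mm) on the dial face, 40 mm from the same turning axis, 40 mm above the table. It is flat and stays where it was set.
- pointer (a joint): Pointer angle, rad, grows clockwise seen from above, 0 to 4; points along the block's +x at 0.
- marker (a joint): Marker angle, rad, same sense and zero as the pointer; cannot be moved by touch.
- jar_c (a point): Middle of the glass marble jar, 84 mm across, 120 mm tall, upright; bystander.
- excavator: Yellow toy excavator, about 180 x 70 x 95 mm, origin under its tracks' centre; bystander.
- ball_center (a point): Centre of the red ball, 80 mm across, resting in a wooden ring; bystander.
Mind the look-alikes: they are no part of the job. Of the things that look like the part that bears white_centre, the smallest one is meant. There is more than one size of the part that bears red_centre; the job needs the smallest.

How it is judged (in metres and radians):
On the way, in this order (a step that is already met when the one before it is completed fails the run):
1. every tile present lies home in the pocket of its colour (x of red_centre in the frame of red_pocket between -0.006 and 0.006 m and y of red_centre in the frame of red_pocket between -0.006 and 0.006 m and z of red_centre in the frame of red_pocket between -0.003 and 0.003 m and angle between the z axis of red_centre and the z axis of red_pocket, either way round below 0.05 rad and angle between the x axis of red_centre and the x axis of red_pocket, either way round below 0.12 rad and x of yellow_centre in the frame of yellow_pocket between -0.006 and 0.006 m and y of yellow_centre in the frame of yellow_pocket between -0.006 and 0.006 m and z of yellow_centre in the frame of yellow_pocket between -0.003 and 0.003 m and angle between the z axis of yellow_centre and the z axis of yellow_pocket, either way round below 0.05 rad and angle between the x axis of yellow_centre and the x axis of yellow_pocket, either way round below 0.12 rad and x of green_centre in the frame of green_pocket between -0.006 and 0.006 m and y of green_centre in the frame of green_pocket between -0.006 and 0.006 m and z of green_centre in the frame of green_pocket between -0.003 and 0.003 m and angle between the z axis of green_centre and the z axis of green_pocket, either way round below 0.05 rad and angle between the x axis of green_centre and the x axis of green_pocket, either way round below 0.12 rad and x of white_centre in the frame of white_pocket between -0.006 and 0.006 m and y of white_centre in the frame of white_pocket between -0.006 and 0.006 m and z of white_centre in the frame of white_pocket between -0.003 and 0.003 m and angle between the z axis of white_centre and the z axis of white_pocket, either way round below 0.05 rad and angle between the x axis of white_centre and the x axis of white_pocket, either way round below 0.12 rad), for 0.3 s.
2. the timer's pointer points at the red marker (horizontal distance between pointer_tip and marker_tip below 0.005 m), for 0.3 s.
At the end, for the whole second after the job is handed in: Every tile present lies home in the pocket of its own colour: centre within 6 mm along and across and 3 mm in height of the pocket's centre, flat within 0.05 rad, in line within 0.12 rad; the pointer tip is within 5 mm of the marker, seen from above (all of step 1 and horizontal distance between pointer_tip and marker_tip below 0.005 m); the robot touches nothing.
It fails at once if the marble jar is tipped or pushed more than 50 mm (angle between jar_c's own z axis and vertical above 0.5 rad or distance of jar_c from where it was at the start of the episode above 0.05 m).
It fails at once if the excavator is pushed more than 50 mm (distance of excavator from where it was at the start of the episode above 0.05 m).
It fails at once if the ball is knocked out of its ring (distance of ball_center from where it was at the start of the episode above 0.04 m).
Of tile_red, tile_yellow, tile_green, tile_white only 3 to 4 are there at a start; the rules pass over those that are not, and their reading is None.
At some moment in a run one of dial may be knocked a few centimetres aside while the robot is not near it.
Once in a run the grip may slacken for a moment while it holds something.
It also fails if it takes over 210 s, if anything falls off the work surface, if the arm or the gripper's body presses on something with over 40 N, if the wrist force passes 120 N, or if a joint passes its speed limit or range.

## Working session

There is one attempt and no reset: what is moved stays moved. The work goes in short steps, Python scripts to look and compute and a tool call to move; the robot and the scene stay as the last step left them, time stands still between calls to the robot, and variables do not carry over. Pictures are saved under pics/ and viewed, and the job is handed in when it is done.

Besides the shell and the picture viewer there is one more tool, called as name([rows], argument=value, ...), one row to a line, values as JSON. drive_tool: Moves the arm, as the interface text tells. Its arguments: {"type":"object","properties":{"deltas":{"type":"array","items":{"type":"array","items":{"type":"number"}}},"squeeze":{"type":"number"}},"required":["deltas"]}

```bash
ls -la; mkdir -p pics; python3 - <<'E'
from bench import sense,snapshot
import cv2,pickle
s=sense();print(s)
for n in("scene","top"):
    d=snapshot(n);cv2.imwrite(f"pics/{n}0.png",d["frame"]);pickle.dump(d,open(f"{n}0.pkl","wb"))
    print({k:d[k] for k in d if k!="frame"})
E
```

```text
total 12
drwxr-xr-x  3 agent agent 4096 Dec  7 02:48 .
drwxr-xr-x 23 root  root  4096 Dec  7 02:48 ..
drwxr-xr-x  2 agent agent 4096 Dec  7 02:48 pics
{'time': 0.0, 'joint_pos': array([ 7.05092417e+01,  7.51569699e+00,  8.53303100e+01, -1.52112194e-04,
        8.72618310e+01, -4.89412986e+00]), 'qd': array([ 0.03382492,  0.02503045,  0.01302518, -0.0349684 ,  0.00251833,
        0.01513503]), 'joint_efforts': array([-1.95931352e-03, -5.69425642e+01, -5.00522053e+01, -8.73108311e-04,
        1.60362467e-02,  8.60104734e-06]), 'tool_pos': array([151.01016329, 580.10735122, 230.22842074]), 'tcp_rot': array([ -94.81341029,   89.8921619 , -109.41003129]), 'ft_force': array([ 0.54727791,  0.30627389, -0.12402349]), 'wrist_torque': array([-0.06728923,  0.0039228 , -0.03869755]), 'finger_gap': 85.51348081803286}
{'fx': 367.5975430191382, 'fy': 367.5975430191382, 'cx': 254.7775361043026, 'cy': 196.92404620808864, 'rvec': array([ 1.13602989,  2.38769144, -0.95323241]), 'tvec': array([ 252.21560669, -293.38471512, 1447.86241176])}
{'fx': 437.8216524252868, 'fy': 437.8216524252868, 'cx': 249.95643421769572, 'cy': 194.38711943099082, 'rvec': array([ 2.18973303, -2.1477275 ,  0.13482091]), 'tvec': array([  71.27404407,  539.2979347 , 1111.57517731])}
```

View pics/scene0.png

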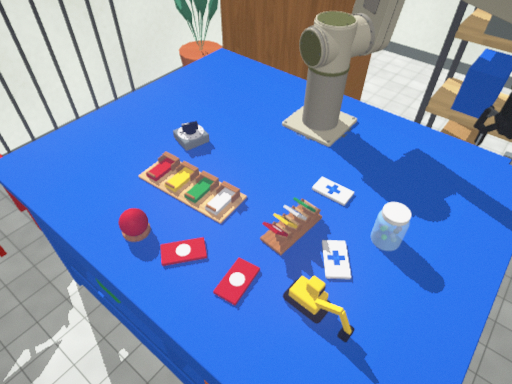

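View pics/top0.png

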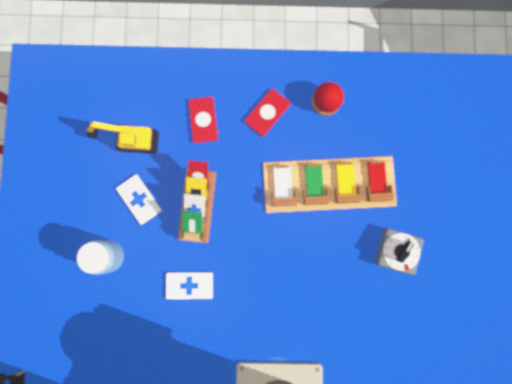

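```bash
cat > h.py <<'E'
import numpy as np,cv2,pickle
from scipy.spatial.transform import Rotation as R
def load(n): return pickle.load(open(n+".pkl","rb"))
def K(d): return np.array([[d["fx"],0,d["cx"]],[0,d["fy"],d["cy"]],[0,0,1.]])
def proj(d,P): return cv2.projectPoints(np.array(P,float).reshape(-1,1,3),d["rvec"],d["tvec"],K(d),None)[0].reshape(-1,2)
def ray(d,uv):
    Rm=cv2.Rodrigues(d["rvec"])[0];o=-Rm.T@d["tvec"]
    v=np.c_[np.array(uv,float).reshape(-1,2),np.ones(len(np.array(uv).reshape(-1,2)))]@np.linalg.inv(K(d)).T@Rm
    return o,v
def onplane(d,uv,z):
    o,v=ray(d,uv);return o+v*((z-o[2])/v[:,2])[:,None]
E
python3 - <<'E'
from h import *
t=load("top0");s=load("scene0")
for d in(t,s): print(ray(d,[[256,192]])[0], proj(d,[[151,580,231],[0,0,0],[500,0,0]]))
def crop(d,x0,y0,x1,y1,k,n): cv2.imwrite("pics/"+n,cv2.resize(d["frame"][y0:y1,x0:x1],None,fx=k,fy=k,interpolation=cv2.INTER_CUBIC))
crop(t,160,140,420,300,3,"tc.png")
crop(s,120,100,360,270,3.3,"sc.png")
E
```

```text
[ 409.4050784    93.63537969 1164.10546085] [[  3.41493161 366.85966427]
 [278.02949701 406.8030835 ]
 [280.17418086 210.34278536]]
[1107.74393776  559.71634673  840.00824178] [[491.12352725 157.03054902]
 [318.81251386 122.43665047]
 [235.4870662  192.41299915]]
```

View pics/tc.png

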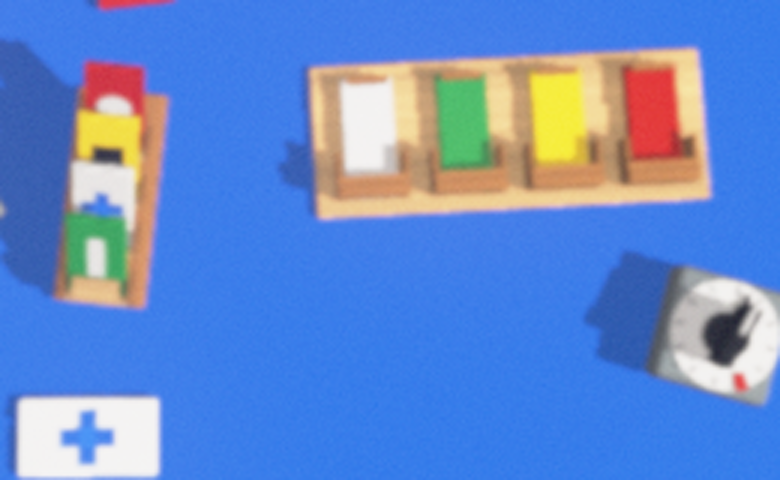

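View pics/sc.png

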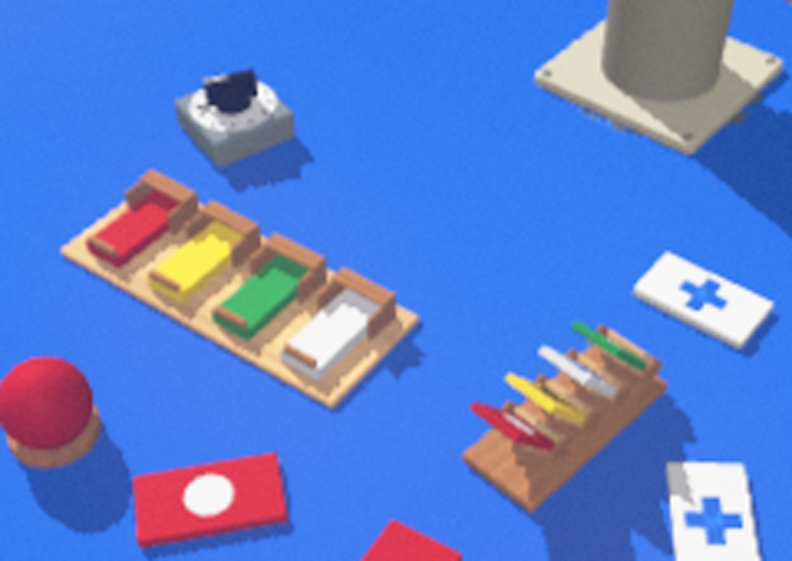

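```bash
python3 - <<'E'
from h import *
t=load("top0")
print(np.array(R.from_euler('xyz',[-94.813,89.89,-109.41],degrees=True).as_matrix()).round(3))
hsv=cv2.cvtColor(t["frame"],cv2.COLOR_BGR2HSV)
for p in [(283,182),(315,180),(346,178),(377,178),(283,166),(197,169),(195,186),(193,200),(192,222),(330,205),(205,195),(211,230),(388,262)]:
    print(p,hsv[p[1],p[0]],t["frame"][p[1],p[0]])
# board outline: not-blue in region
m=((hsv[...,0]<95)|(hsv[...,0]>125)|(hsv[...,1]<110)).astype(np.uint8)
for nm,(x0,y0,x1,y1) in dict(board=(255,145,405,225),rack=(170,150,225,255),dial=(365,220,435,280)).items():
    mm=np.zeros_like(m);mm[y0:y1,x0:x1]=m[y0:y1,x0:x1]
    cs,_=cv2.findContours(mm,cv2.RETR_EXTERNAL,cv2.CHAIN_APPROX_NONE);c=max(cs,key=cv2.contourArea)
    r=cv2.minAreaRect(c);print(nm,cv2.contourArea(c),r);
    z={"board":8,"rack":12,"dial":36}[nm]
    b=cv2.boxPoints(r);print(b.round(1).tolist());print(onplane(t,b,z).round(1).tolist())
big=cv2.resize(m[140:300,160:440]*255,None,fx=2.8,fy=2.8);cv2.imwrite("pics/m.png",big)
E
```

```text
[[-0.001  0.252  0.968]
 [-0.002  0.968 -0.252]
 [-1.    -0.002 -0.   ]]
(283, 182) [ 30   1 243] [242 243 243]
(315, 180) [ 68 150 187] [106 187  77]
(346, 178) [ 29 194 246] [ 59 237 246]
(377, 178) [  0 189 228] [ 59  60 228]
(283, 166) [ 12 110 207] [118 153 207]
(197, 169) [177 183 208] [ 74  59 208]
(195, 186) [ 26 178 242] [ 73 222 242]
(193, 200) [  0   4 234] [230 230 234]
(192, 222) [ 20   3 230] [227 229 230]
(330, 205) [ 20  96 238] [148 208 238]
(205, 195) [ 24 150 238] [ 98 212 238]
(211, 230) [110 174 230] [230 125  73]
(388, 262) [ 10   3 239] [236 237 239]
board 6700.5 ((329.2506103515625, 184.01248168945312), (52.08493423461914, 133.3334503173828), 87.1375961303711)
[[261.3999938964844, 161.3000030517578], [394.5, 154.6999969482422], [397.1000061035156, 206.6999969482422], [264.0, 213.39999389648438]]
[[630.1, 52.5, 8.0], [655.9, -306.3, 8.0], [515.2, -310.7, 8.0], [490.6, 43.5, 8.0]]
rack 2381.0 ((197.2235870361328, 201.17718505859375), (31.90133285522461, 81.61289978027344), 6.632514476776123)
[[176.6999969482422, 239.89999389648438], [186.10000610351562, 158.8000030517578], [217.8000030517578, 162.5], [208.39999389648438, 243.60000610351562]]
[[416.5, 270.7, 12.0], [632.0, 253.7, 12.0], [623.8, 168.9, 12.0], [408.4, 187.8, 12.0]]
dial 1523.0 ((399.3692321777344, 251.14614868164062), (42.36189651489258, 39.02907943725586), 15.255120277404785)
[[373.79998779296875, 264.3999938964844], [384.1000061035156, 226.6999969482422], [424.8999938964844, 237.89999389648438], [414.70001220703125, 275.5]]
[[363.4, -238.1, 36.0], [460.0, -266.0, 36.0], [433.4, -371.3, 36.0], [337.2, -342.4, 36.0]]
```

View pics/m.png

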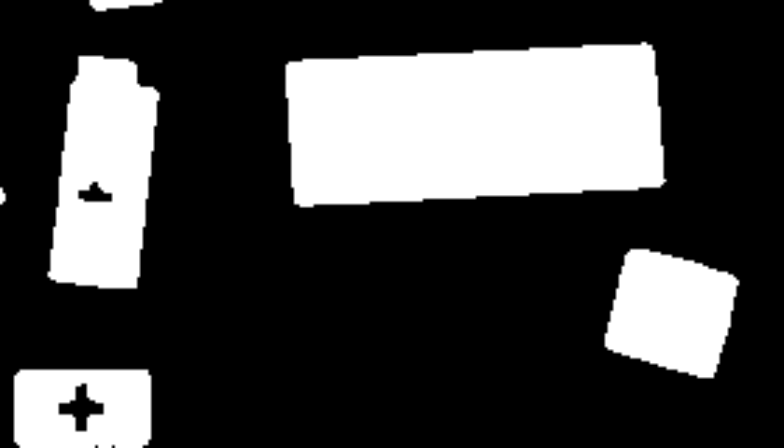

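```bash
cat >> h.py <<'E'
def softc(img,thr,box,k=6):
    """contours of soft image>thr inside box, in full-res pixel coords"""
    x0,y0,x1,y1=box
    b=cv2.resize(img[y0:y1,x0:x1].astype(np.float32),None,fx=k,fy=k,interpolation=cv2.INTER_CUBIC)
    cs,_=cv2.findContours((b>thr).astype(np.uint8),cv2.RETR_EXTERNAL,cv2.CHAIN_APPROX_NONE)
    cs=sorted(cs,key=cv2.contourArea,reverse=True)
    return [(c.reshape(-1,2)+.5)/k-.5+[x0,y0] for c in cs]
def quad(P,trim=.15):
    """P Nx2 plane pts -> 4 side lines & corners, starting from minAreaRect"""
    box=cv2.boxPoints(cv2.minAreaRect(P.astype(np.float32)))
    L=[]
    for i in range(4):
        a,b=box[i],box[(i+1)%4];u=(b-a)/np.linalg.norm(b-a);n=np.array([-u[1],u[0]])
        s=(P-a)@u;dd=np.abs((P-a)@n);l=np.linalg.norm(b-a)
        q=P[(s>trim*l)&(s<(1-trim)*l)&(dd<8)]
        v=cv2.fitLine(q.astype(np.float32),cv2.DIST_HUBER,0,.01,.01).ravel();L.append(v)
    C=[]
    for i in range(4):
        a,b=L[i-1],L[i];C.append(a[2:]+a[:2]*np.linalg.solve(np.c_[a[:2],-b[:2]],b[2:]-a[2:])[0])
    return np.array(L),np.array(C)
E
python3 - <<'E'
from h import *
for n in("top0","scene0"):
    t=load(n);f=t["frame"].astype(float);nb=-(f[...,0]-f[...,2])
    boxes={"top0":dict(board=(255,145,405,225),dial=(365,220,435,280)),"scene0":dict(board=(130,140,255,230))}[n]
    for nm,bx in boxes.items():
        c=softc(nb,-75,bx)[0]
        z={"board":8,"dial":36}[nm]
        P=onplane(t,c,z)[:,:2]
        L,C=quad(P);print(n,nm,C.round(1).tolist(),"len",[np.linalg.norm(C[i]-C[i-1]).round(1) for i in range(4)],"ang",np.degrees(np.arctan2(L[:,1],L[:,0])).round(2),"ctr",C.mean(0).round(1))
E
```

```text
top0 board [[491.3999938964844, 41.79999923706055], [516.5999755859375, -310.1000061035156], [654.9000244140625, -301.3999938964844], [629.7000122070312, 52.70000076293945]] len [np.float32(138.8), np.float32(352.7), np.float32(138.6), np.float32(355.0)] ang [-85.91   3.58 -85.94   4.52] ctr [ 573.1 -129.3]
top0 dial [[337.1000061035156, -341.20001220703125], [432.29998779296875, -368.0], [459.8999938964844, -264.5], [365.0, -239.0]] len [np.float32(106.0), np.float32(98.9), np.float32(107.2), np.float32(98.2)] ang [-15.73  75.08 -15.04  74.72] ctr [ 398.6 -303.2]
scene0 board [[481.1000061035156, 44.70000076293945], [507.29998779296875, -321.5], [656.2000122070312, -298.3999938964844], [631.7999877929688, 55.5]] len [np.float32(151.1), np.float32(367.1), np.float32(150.7), np.float32(354.8)] ang [-85.9    8.79 -86.06   4.1 ] ctr [ 569.1 -129.9]
```

```bash
python3 - <<'E'
from h import *
a=np.radians(4.05);U=np.array([np.cos(a),np.sin(a)]);V=np.array([-U[1],U[0]]);O=np.array([573.8,-128.5])
def loc(P): return np.c_[(P[:,:2]-O)@U,(P[:,:2]-O)@V]
t=load("top0");f=t["frame"].astype(float);B,G,Rr=f[...,0],f[...,1],f[...,2]
sat=np.stack([B,G,Rr]).max(0)-np.stack([B,G,Rr]).min(0)
sc=dict(red=(Rr-G-35-0*B,0),yellow=(G-B,0),green=(G-Rr,0),white=(B,0))
thr=dict(red=80,yellow=115,green=40,white=190)
bx=dict(red=(362,155,392,200),yellow=(332,155,362,200),green=(300,157,330,205),white=(270,160,296,206))
s=load("scene0");
for k in sc:
    c=softc(sc[k][0],thr[k],bx[k])[0]
    P=loc(onplane(t,c,22)); 
    mid=P[(P[:,0]>-20)&(P[:,0]<25)]
    m0=np.median(mid[:,1]);print(k,"x",P[:,0].min().round(1),P[:,0].max().round(1),"y lo/hi",mid[mid[:,1]<m0][:,1].mean().round(1),mid[mid[:,1]>m0][:,1].mean().round(1))
# profile along pocket centre line, x from -70 to 70
for k,y in zip(sc,(-126,-42,42,126)):
    xs=np.arange(-70,72,4.);P=np.c_[O+xs[:,None]*U+y*V,np.full(len(xs),22.)]
    uv=proj(t,P);print(k,[ (int(x),*(f[int(round(v)),int(round(u))].astype(int))) for x,(u,v) in zip(xs,uv) if abs(x)>25])
E
```

```text
red x -30.3 47.4 y lo/hi -146.8 -105.5
yellow x -31.5 48.5 y lo/hi -64.6 -20.8
green x -30.8 47.8 y lo/hi 20.5 62.5
white x -31.2 50.8 y lo/hi 102.2 147.4
red [(-70, np.int64(211), np.int64(154), np.int64(162)), (-66, np.int64(158), np.int64(212), np.int64(240)), (-62, np.int64(144), np.int64(205), np.int64(238)), (-58, np.int64(133), np.int64(187), np.int64(227)), (-54, np.int64(116), np.int64(162), np.int64(211)), (-50, np.int64(99), np.int64(144), np.int64(205)), (-46, np.int64(96), np.int64(145), np.int64(209)), (-42, np.int64(94), np.int64(139), np.int64(202)), (-38, np.int64(94), np.int64(139), np.int64(203)), (-34, np.int64(80), np.int64(112), np.int64(195)), (-30, np.int64(71), np.int64(83), np.int64(185)), (-26, np.int64(63), np.int64(61), np.int64(217)), (26, np.int64(60), np.int64(60), np.int64(228)), (30, np.int64(61), np.int64(59), np.int64(228)), (34, np.int64(59), np.int64(60), np.int64(226)), (38, np.int64(61), np.int64(57), np.int64(226)), (42, np.int64(60), np.int64(58), np.int64(226)), (46, np.int64(73), np.int64(96), np.int64(211)), (50, np.int64(85), np.int64(128
[... 3272 characters left out ...]
(212), np.int64(216), np.int64(219)), (-26, np.int64(234), np.int64(235), np.int64(238)), (26, np.int64(241), np.int64(242), np.int64(243)), (30, np.int64(241), np.int64(242), np.int64(243)), (34, np.int64(242), np.int64(242), np.int64(244)), (38, np.int64(241), np.int64(242), np.int64(243)), (42, np.int64(236), np.int64(238), np.int64(241)), (46, np.int64(215), np.int64(220), np.int64(231)), (50, np.int64(118), np.int64(153), np.int64(206)), (54, np.int64(117), np.int64(159), np.int64(212)), (58, np.int64(152), np.int64(206), np.int64(237)), (62, np.int64(157), np.int64(194), np.int64(228)), (66, np.int64(182), np.int64(153), np.int64(174)), (70, np.int64(232), np.int64(128), np.int64(73))]
```

```bash
python3 - <<'E'
from h import *
t=load("top0");f=t["frame"].astype(float);B,G,Rr=f[...,0],f[...,1],f[...,2]
# rack base right edge and lower edge (z=12)
nb=Rr-B
c=softc(nb,-75,(165,150,225,255))[0];P=onplane(t,c,12)[:,:2]
L,C=quad(P,.2);print("rack",C.round(1).tolist(),np.degrees(np.arctan2(L[:,1],L[:,0])).round(2))
cv2.imwrite("pics/rk.png",cv2.resize(f[150:250,165:225].astype(np.uint8),None,fx=7.5,fy=5.9 if 0 else 6,interpolation=cv2.INTER_CUBIC))
s=load("scene0");cv2.imwrite("pics/rs.png",cv2.resize(s["frame"][185:265,255:330],None,fx=7.5,fy=7.4,interpolation=cv2.INTER_CUBIC))
E
```

```text
rack [[410.0, 188.39999389648438], [622.4000244140625, 170.39999389648438], [631.9000244140625, 253.5], [416.79998779296875, 270.8999938964844]] [-4.85 83.5  -4.62 85.26]
```

View pics/rk.png

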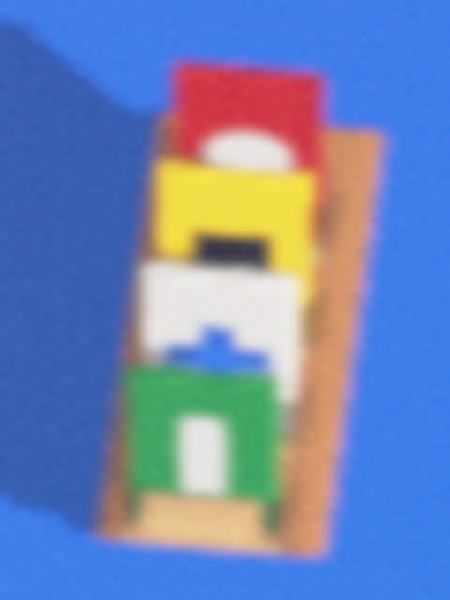

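View pics/rs.png

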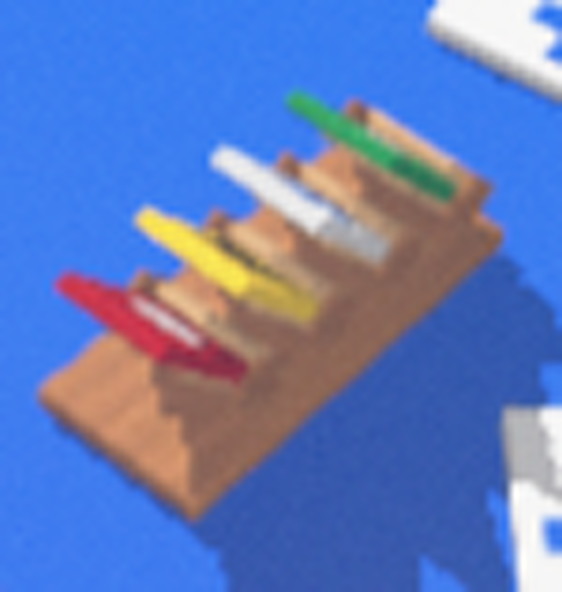

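```bash
python3 - <<'E'
from h import *
t=load("top0");s=load("scene0")
q=dict(red=[(175,65),(327,75)],yellow=[(157,157),(318,172)],white=[(140,262),(303,272)],green=[(127,365),(278,378)])
for k,v in q.items():
    uv=np.array(v)/[7.5,6]+[165,150]
    P=onplane(t,uv,91.9);d=P[0]-P[1]
    print(k,P.round(1)[:,:2].tolist(),"len",np.linalg.norm(d).round(1),"yaw",np.degrees(np.arctan2(-d[0],d[1])).round(1),"mid",P.mean(0).round(1))
# base lower edge corners & right edge
for nm,z,uv in [("baseTR",12,(385,130)),("baseBR",12,(328,553)),("baseBL",12,(98,537))]:
    print(nm,onplane(t,np.array([uv])/[7.5,6]+[165,150],z).round(1))
# scene: base corners & tile top edges
for nm,z,uv in [("base near",12,(197,497)),("base left",12,(40,390)),("base right",12,(500,230)),("red TL",91.9,(60,285)),("red TR",91.9,(160,362)),("yel L",91.9,(137,215)),("yel R",91.9,(242,290)),("wh L",91.9,(215,155)),("wh R",91.9,(320,230)),("gr L",91.9,(288,98)),("gr R",91.9,(390,168))]:
    print(nm,onplane(s,np.array([uv])/[7.5,7.4]+[255,185],z).round(1))
E
```

```text
red [[611.5, 236.8], [608.4, 186.5]] len 50.5 yaw -3.6 mid [609.9 211.7  91.9]
yellow [[572.9, 241.4], [567.8, 188.3]] len 53.4 yaw -5.5 mid [570.4 214.8  91.9]
white [[529.3, 245.5], [526.3, 192.0]] len 53.6 yaw -3.3 mid [527.8 218.7  91.9]
green [[486.9, 248.2], [482.6, 198.8]] len 49.6 yaw -5.0 mid [484.7 223.5  91.9]
baseTR [[598.9 172.1  12. ]]
baseBR [[412.1 186.9  12. ]]
baseBL [[417.5 267.1  12. ]]
base near [[602.  254.4  12. ]]
base left [[599.4 179.5  12. ]]
base right [[420.4 271.   12. ]]
red TL [[607.3 192.6  91.9]]
red TR [[612.8 240.5  91.9]]
yel L [[563.6 193.7  91.9]]
yel R [[568.5 243.5  91.9]]
wh L [[521.7 198.1  91.9]]
wh R [[527.8 248.8  91.9]]
gr L [[480.5 202.1  91.9]]
gr R [[486.3 251.5  91.9]]
```

```bash
cat > plan.py <<'E'
import sys,json,os
from h import *
def Rt(psi,tau):
    p,t=np.radians([psi,tau]);x=np.array([np.sin(t)*np.cos(p),np.sin(t)*np.sin(p),-np.cos(t)]);y=np.array([-np.sin(p),np.cos(p),0]);return np.c_[x,y,np.cross(x,y)]
def getc():
    c=json.load(open("cmd.json"));return np.array(c["p"]),np.array(c["R"])
def setc(p,Rm): json.dump(dict(p=list(p),R=[list(r) for r in Rm]),open("cmd.json","w"))
def go(p,psi,tau,show=True,commit=True,rows=10):
    """print total delta row (mm->m) from commanded pose, commit rounded"""
    p0,R0=getc();d=(R0.T@(np.array(p,float)-p0)/1000).round(4)
    rv=R.from_matrix(R0.T@Rt(psi,tau)).as_rotvec().round(3)
    print("delta",d.tolist(),rv.tolist(),"mm/row",(np.linalg.norm(d)*1000/rows).round(1),"deg/row",np.degrees(np.linalg.norm(rv)/rows).round(2))
    for i in range(1,rows+1): print([*(d*i/rows).round(4).tolist(),*(rv*i/rows).round(4).tolist()],end=", " if i<rows else "\n")
    if commit: setc(p0+R0@d*1000,R0@R.from_rotvec(rv).as_matrix())
def st():
    from bench import sense
    s=sense();p0,R0=getc();Rm=R.from_euler('xyz',s["tcp_rot"],degrees=True).as_matrix()
    print("t",round(s["time"],2),"tcp",s["tool_pos"].round(1),"cmd",p0.round(1),"rot err deg",np.degrees(R.from_matrix(R0.T@Rm).as_rotvec()).round(2),"F",s["ft_force"].round(1),"gap",round(s["finger_gap"],1))
E
python3 - <<'E'
from plan import *
Rm=R.from_euler('xyz',[-94.81341029,89.8921619,-109.41003129],degrees=True).as_matrix()
setc([151.209,580.639,231.292],Rt(np.degrees(np.arctan2(-Rm[0,1],Rm[1,1])),0))
st();st()
print(onplane(load("top0"),[[97,258]],120))
go([420,430,230],-10,8)
st()
E
```

```text
t 0.1 tcp [151.1 580.2 230.4] cmd [151.2 580.6 231.3] rot err deg [ 0.    0.01 -0.1 ] F [-0.3  0.2  0.3] gap 85.3
t 0.1 tcp [151.1 580.2 230.4] cmd [151.2 580.6 231.3] rot err deg [ 0.    0.01 -0.1 ] F [-0.3  0.2  0.3] gap 85.3
[[369.90909705 439.41756827 120.        ]]
delta [0.0013, -0.078, 0.2981] [-0.08, -0.14, 0.006] mm/row 30.8 deg/row 0.92
[0.0001, -0.0078, 0.0298, -0.008, -0.014, 0.0006], [0.0003, -0.0156, 0.0596, -0.016, -0.028, 0.0012], [0.0004, -0.0234, 0.0894, -0.024, -0.042, 0.0018], [0.0005, -0.0312, 0.1192, -0.032, -0.056, 0.0024], [0.0006, -0.039, 0.149, -0.04, -0.07, 0.003], [0.0008, -0.0468, 0.1789, -0.048, -0.084, 0.0036], [0.0009, -0.0546, 0.2087, -0.056, -0.098, 0.0042], [0.001, -0.0624, 0.2385, -0.064, -0.112, 0.0048], [0.0012, -0.0702, 0.2683, -0.072, -0.126, 0.0054], [0.0013, -0.078, 0.2981, -0.08, -0.14, 0.006]
t 0.1 tcp [151.1 580.2 230.4] cmd [420. 430. 230.] rot err deg [ 4.58  8.03 -0.44] F [-0.3  0.2  0.3] gap 85.3
```

```bash
sed -i 's/)\/1000).round(4)/)\/1000);d=(d*2000).round()\/2000/; s/as_rotvec().round(3)$/as_rotvec();rv=(rv*200).round()\/200/' plan.py; sed -i 's/^    for i in range(1,rows+1): print.*$//' plan.py
python3 - <<'E'
from plan import *
Rm=R.from_euler('xyz',[-94.81341029,89.8921619,-109.41003129],degrees=True).as_matrix()
setc([151.209,580.639,231.292],Rt(np.degrees(np.arctan2(-Rm[0,1],Rm[1,1])),0))
go([420,430,230],-10,8)
E
```

```text
delta [0.0015, -0.078, 0.298] [-0.08, -0.14, 0.005] mm/row 30.8 deg/row 0.92
```

drive_tool([
  [0,0,-0.005,0.02,-0.005,-0.01,0],
  [0,0,-0.015,0.055,-0.015,-0.025,0],
  [0,0,-0.025,0.095,-0.025,-0.045,0],
  [0,0.001,-0.035,0.134,-0.035,-0.06,0],
  [0,0.001,-0.045,0.172,-0.045,-0.08,0.005],
  [0,0.001,-0.055,0.21,-0.055,-0.1,0.005],
  [0,0.001,-0.065,0.248,-0.065,-0.12,0.005],
  [0,0.0015,-0.072,0.275,-0.075,-0.13,0.005],
  [0,0.0015,-0.076,0.29,-0.08,-0.135,0.005],
  [0,0.0015,-0.078,0.298,-0.08,-0.14,0.005],
], squeeze=40)

```text
time: 0.93
tool_pos: [421.7, 428.2, 229.2]
tcp_rot: [-0.7, 82.0, -10.8]
ft_force: [0.8, -0.3, 0.7]
finger_gap: 85.5
```

```bash
python3 - <<'E'
from plan import *
st()
go([590,216,170],-4.7,15)
E
```

```text
t 0.93 tcp [421.7 428.2 229.2] cmd [419.9 430.1 229.8] rot err deg [ 0.12 -0.01 -0.08] F [ 0.8 -0.3  0.7] gap 85.5
delta [0.088, -0.181, 0.1945] [-0.09, -0.12, 0.02] mm/row 28.0 deg/row 0.87
```

drive_tool([
  [0,0.005,-0.01,0.011,-0.005,-0.01,0],
  [0,0.017,-0.035,0.037,-0.015,-0.025,0.005],
  [0,0.03,-0.062,0.067,-0.03,-0.04,0.005],
  [0,0.043,-0.089,0.096,-0.045,-0.06,0.01],
  [0,0.056,-0.116,0.125,-0.06,-0.08,0.015],
  [0,0.069,-0.142,0.153,-0.07,-0.095,0.015],
  [0,0.079,-0.163,0.175,-0.08,-0.11,0.02],
  [0,0.085,-0.175,0.188,-0.09,-0.12,0.02],
  [0,0.088,-0.181,0.1945,-0.09,-0.12,0.02],
  [0,0.088,-0.181,0.1945,-0.09,-0.12,0.02],
])

```text
time: 1.77
tool_pos: [590.1, 214.8, 168.8]
tcp_rot: [0.1, 75.2, -4.7]
ft_force: [-0.1, 0.6, -0.1]
finger_gap: 85.4
```

```bash
python3 - <<'E'
from plan import *
from bench import snapshot
st()
for n in("top","scene"):
    d=snapshot(n);pickle.dump(d,open(n+"1.pkl","wb"))
    u,v=proj(d,[[590,216,150]])[0].astype(int);x0=max(u-64,0);y0=max(v-48,0)
    cv2.imwrite(f"pics/{n}1.png",cv2.resize(d["frame"][y0:y0+96,x0:x0+128],None,fx=5,fy=5,interpolation=cv2.INTER_CUBIC));print(x0,y0)
E
```

```text
t 1.77 tcp [590.1 214.8 168.8] cmd [590.2 216.2 169.9] rot err deg [ 0.09  0.09 -0.07] F [-0.1  0.6 -0.1] gap 85.4
129 117
211 161
```

View pics/top1.png

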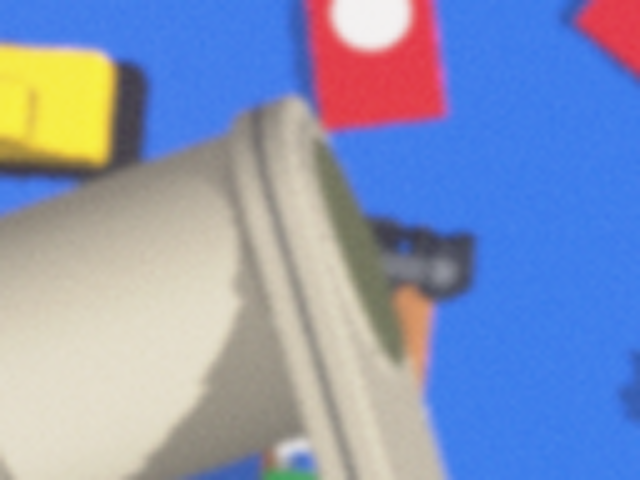

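View pics/scene1.png

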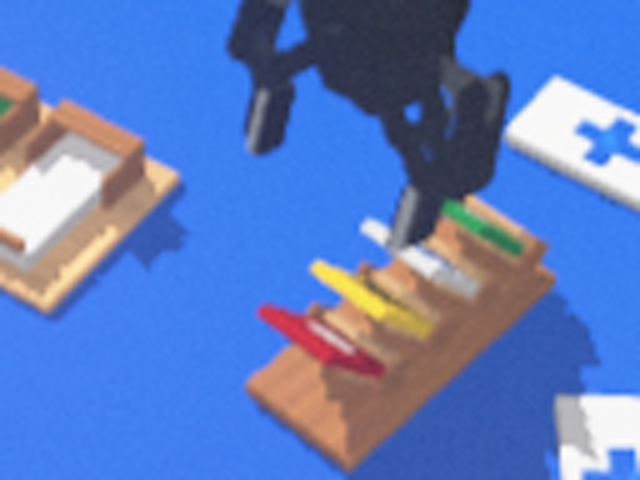

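```bash
python3 - <<'E'
from plan import *
s=load("scene1");p0=np.array([590.1,214.8,168.8]);Rm=Rt(-4.7,15)
for y in(-50,-42.5,42.5,50):
  for z in(-11,11):
    print(y,z,((proj(s,[p0+Rm@[-13,y,z]])[0]-[211,161])*5).round(0))
E
```

```text
-50 -11 [266. 137.]
-50 11 [237. 151.]
-42.5 -11 [277. 145.]
-42.5 11 [248. 158.]
42.5 -11 [406. 231.]
42.5 11 [379. 246.]
50 -11 [418. 239.]
50 11 [391. 255.]
```

```bash
python3 - <<'E'
from plan import *
go([590.4,217,59.2],-4.7,15)
E
```

```text
delta [0.107, 0.0005, -0.0285] [-0.0, -0.0, -0.0] mm/row 11.1 deg/row 0.0
```

drive_tool([
  [0,0.01,0,-0.003,0,0,0],
  [0,0.03,0,-0.008,0,0,0],
  [0,0.05,0,-0.013,0,0,0],
  [0,0.07,0,-0.019,0,0,0],
  [0,0.085,0,-0.023,0,0,0],
  [0,0.095,0,-0.025,0,0,0],
  [0,0.102,0.0005,-0.027,0,0,0],
  [0,0.107,0.0005,-0.0285,0,0,0],
  [0,0.107,0.0005,-0.0285,0,0,0],
  [0,0.107,0.0005,-0.0285,0,0,0],
])

```text
time: 2.7
tool_pos: [590.6, 217.2, 59.8]
tcp_rot: [0.3, 75.1, -4.4]
ft_force: [-0.1, 0.2, 0.3]
finger_gap: 85.4
```

```bash
cat > look.py <<'E'
from plan import *
from bench import snapshot
def look(n,tag,P,w=128,h=96,k=5):
    d=snapshot(n);pickle.dump(d,open(n+tag+".pkl","wb"))
    u,v=proj(d,[P])[0].astype(int);x0=min(max(u-w//2,0),512-w);y0=min(max(v-h//2,0),384-h)
    cv2.imwrite(f"pics/{n}{tag}.png",cv2.resize(d["frame"][y0:y0+h,x0:x0+w],None,fx=k,fy=k,interpolation=cv2.INTER_CUBIC));print(n,"origin",x0,y0)
    return d
E
python3 - <<'E'
from look import *
st();look("scene","2",[580,216,70])
E
```

```text
t 2.7 tcp [590.6 217.2  59.8] cmd [590.3 216.8  59.2] rot err deg [-0.01 -0.04  0.02] F [-0.1  0.2  0.3] gap 85.4
scene origin 211 178
```

View pics/scene2.png

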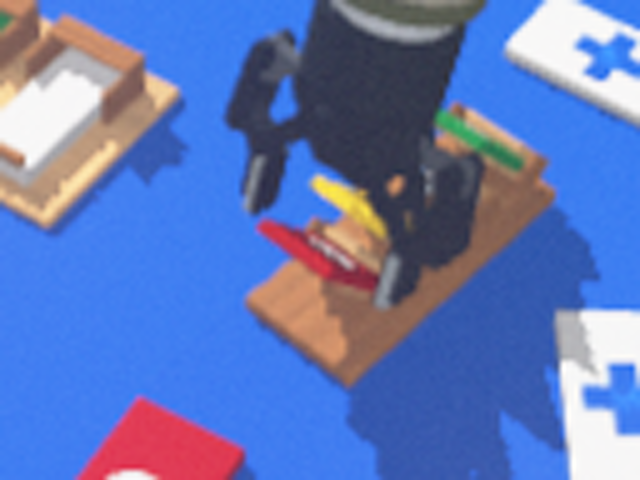

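drive_tool([
  [40,0,0,0,0,0,0],
  [70,0,0,0,0,0,0],
  [90,0,0,0,0,0,0],
  [110,0,0,0,0,0,0],
  [130,0,0,0,0,0,0],
  [160,0,0,0,0,0,0],
  [200,0,0,0,0,0,0],
  [255,0,0,0,0,0,0],
  [255,0,0,0,0,0,0],
  [255,0,0,0,0,0,0],
], squeeze=40)

```text
time: 3.58
tool_pos: [590.6, 216.8, 60.1]
tcp_rot: [0.3, 75.0, -4.5]
ft_force: [-3.1, -0.9, 5.7]
finger_gap: 48.6
```

```bash
python3 - <<'E'
from look import *
st();look("scene","3",[580,216,70],80,60,8)
p0,R0=getc()
x=np.array([np.sin(np.radians(40))*np.cos(np.radians(-4.7)),np.sin(np.radians(40))*np.sin(np.radians(-4.7)),np.cos(np.radians(40))])
print(R0.T@x*50)
E
```

```text
t 3.58 tcp [590.6 216.8  60.1] cmd [590.3 216.8  59.2] rot err deg [ 0.02 -0.04  0.01] F [-3.1 -0.9  5.7] gap 48.6
scene origin 235 196
[-28.74596204   0.05879701  40.91046577]
```

View pics/scene3.png

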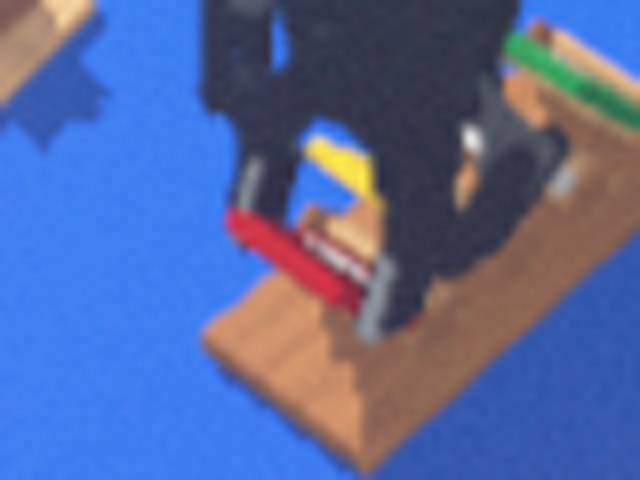

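drive_tool([
  [255,-0.001,0,0.0015,0,0,0],
  [255,-0.003,0,0.004,0,0,0],
  [255,-0.0055,0,0.008,0,0,0],
  [255,-0.0085,0,0.012,0,0,0],
  [255,-0.012,0,0.017,0,0,0],
  [255,-0.016,0,0.023,0,0,0],
  [255,-0.02,0,0.0285,0,0,0],
  [255,-0.025,0,0.0355,0,0,0],
  [255,-0.0275,0,0.039,0,0,0],
  [255,-0.0285,0,0.0405,0,0,0],
])

```text
time: 4.47
tool_pos: [623.5, 214.2, 98.8]
tcp_rot: [0.4, 75.0, -4.3]
ft_force: [-2.1, 0.5, 0.3]
finger_gap: 49.0
```

```bash
cat >> plan.py <<'E'
def upd(d,rv=(0,0,0)):
    p0,R0=getc();setc(p0+R0@np.array(d)*1000,R0@R.from_rotvec(rv).as_matrix())
E
python3 - <<'E'
from look import *
upd([-0.0285,0,.0405]);st();look("scene","4",[600,216,110],80,60,8)
E
```

```text
t 4.47 tcp [623.5 214.2  98.8] cmd [622.  214.1  97.1] rot err deg [ 0.04 -0.13  0.04] F [-2.1  0.5  0.3] gap 49.0
scene origin 232 191
```

View pics/scene4.png

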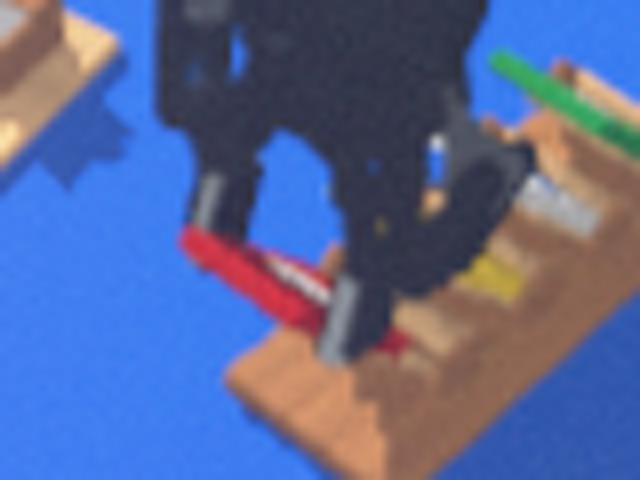

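```bash
cat >> plan.py <<'E'
BO=np.array([574.1,-128.0]);BY=4.05
PY=dict(red=-126,yellow=-42,green=42,white=126)
GX,GT=14.,13.   # grip point along tile, tcp ahead of tile plane
def tcp_for(col,x,dz,th,dy=0,GX=None,GT=None):
    """tile centre at pocket-frame (x,dy,dz) tilted th (sill end up)"""
    gx=globals()["GX"] if GX is None else GX; gt=globals()["GT"] if GT is None else GT
    a=np.radians(BY);t=np.radians(th);tau=np.radians(-35+th)
    px=x+gx*np.cos(t)+gt*np.sin(tau);pz=26+dz+gx*np.sin(t)-gt*np.cos(tau)
    y=PY[col]+dy
    return [BO[0]+px*np.cos(a)-y*np.sin(a),BO[1]+px*np.sin(a)+y*np.cos(a),pz],BY,-35+th
E
python3 - <<'E'
from plan import *
p,ps,ta=tcp_for("red",30,60,15);print(p)
go([625,214,190],0,0)
go([p[0],p[1],190],ps,ta)
E
```

```text
[np.float64(621.978117457597), np.float64(-250.92548282816176), np.float64(77.40746256121848)]
delta [-0.089, 0.0, 0.027] [-0.08, 0.26, 0.01] mm/row 9.3 deg/row 1.56
delta [-0.0, -0.4645, -0.002] [-0.07, 0.35, -0.015] mm/row 46.5 deg/row 2.05
```

drive_tool([
  [255,-0.004,0,0.001,-0.005,0.01,0],
  [255,-0.014,0,0.004,-0.01,0.04,0],
  [255,-0.026,0,0.008,-0.025,0.08,0.005],
  [255,-0.038,0,0.0115,-0.035,0.11,0.005],
  [255,-0.05,0,0.015,-0.045,0.145,0.005],
  [255,-0.062,0,0.019,-0.055,0.18,0.01],
  [255,-0.073,0,0.022,-0.065,0.215,0.01],
  [255,-0.082,0,0.025,-0.075,0.24,0.01],
  [255,-0.087,0,0.0265,-0.08,0.255,0.01],
  [255,-0.089,0,0.027,-0.08,0.26,0.01],
])

```text
time: 5.35
tool_pos: [626.3, 213.6, 191.6]
tcp_rot: [37.9, 89.9, 37.7]
ft_force: [0.6, -0.5, 0.3]
finger_gap: 49.2
```

drive_tool([
  [255,0,-0.008,0,0,0.005,0],
  [255,0,-0.025,0,-0.005,0.02,0],
  [255,0,-0.05,0,-0.01,0.04,0],
  [255,0,-0.08,0,-0.015,0.06,0],
  [255,0,-0.11,0,-0.02,0.085,-0.005],
  [255,0,-0.14,-0.0005,-0.025,0.105,-0.005],
  [255,0,-0.17,-0.0005,-0.03,0.13,-0.005],
  [255,0,-0.2,-0.001,-0.035,0.15,-0.005],
  [255,0,-0.225,-0.001,-0.035,0.17,-0.005],
  [255,0,-0.24,-0.001,-0.035,0.175,-0.005],
])

```text
time: 6.18
tool_pos: [622.9, -29.6, 188.9]
tcp_rot: [-179.4, 79.8, -177.6]
ft_force: [0.9, -0.6, 0.2]
finger_gap: 48.9
```

```bash
python3 - <<'E'
from plan import *
# redo commit: state after first leg + second partial
p0,R0=getc()
# reconstruct: undo full second leg
rv=np.array([-.07,.35,-.015]);d=np.array([0,-.4645,-.002])
Ra=R0@R.from_rotvec(rv).as_matrix().T;pa=p0-Ra@d*1000
setc(pa,Ra);upd([0,-.24,-.001],[-.035,.175,-.005]);st()
p,ps,ta=tcp_for("red",30,60,15)
go([p[0],p[1],130],ps,ta)
E
```

```text
t 6.18 tcp [622.9 -29.6 188.9] cmd [623.6 -26.2 189.9] rot err deg [ 0.13  0.13 -0.02] F [ 0.9 -0.6  0.2] gap 48.9
delta [0.061, -0.2245, 0.0015] [-0.035, 0.175, -0.01] mm/row 23.3 deg/row 1.02
```

drive_tool([
  [255,0.003,-0.012,0,0,0.01,0],
  [255,0.01,-0.04,0,-0.005,0.03,0],
  [255,0.018,-0.07,0.0005,-0.01,0.055,-0.005],
  [255,0.027,-0.1,0.0005,-0.015,0.08,-0.005],
  [255,0.035,-0.13,0.001,-0.02,0.1,-0.005],
  [255,0.043,-0.16,0.001,-0.025,0.125,-0.01],
  [255,0.05,-0.185,0.001,-0.03,0.145,-0.01],
  [255,0.056,-0.207,0.0015,-0.035,0.16,-0.01],
  [255,0.06,-0.22,0.0015,-0.035,0.17,-0.01],
  [255,0.061,-0.2245,0.0015,-0.035,0.175,-0.01],
])

```text
time: 7.02
tool_pos: [621.1, -252.3, 128.1]
tcp_rot: [-179.8, 69.8, -175.9]
ft_force: [-0.4, 0.6, -1.1]
finger_gap: 48.6
```

```bash
python3 - <<'E'
from look import *
st();look("scene","5",[600,-220,60],100,75,7);look("top","5",[590,-230,60],100,75,7)
E
```

```text
t 7.02 tcp [ 621.1 -252.3  128.1] cmd [ 621.9 -251.   129.9] rot err deg [0.07 0.14 0.06] F [-0.4  0.6 -1.1] gap 48.6
scene origin 112 128
top origin 322 138
```

View pics/scene5.png

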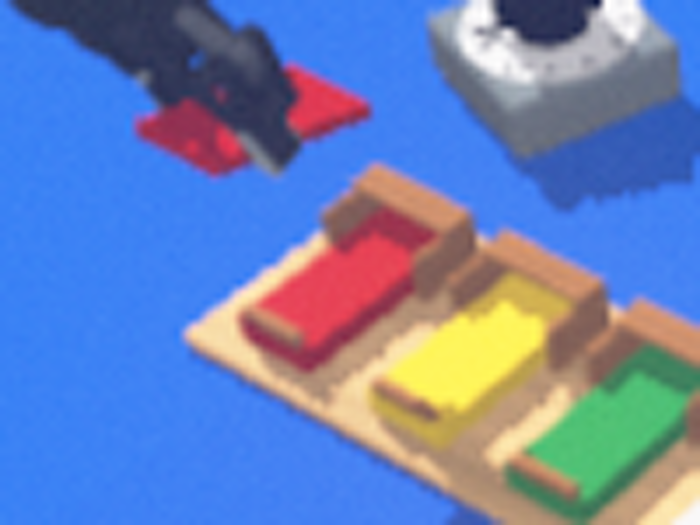

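View pics/top5.png

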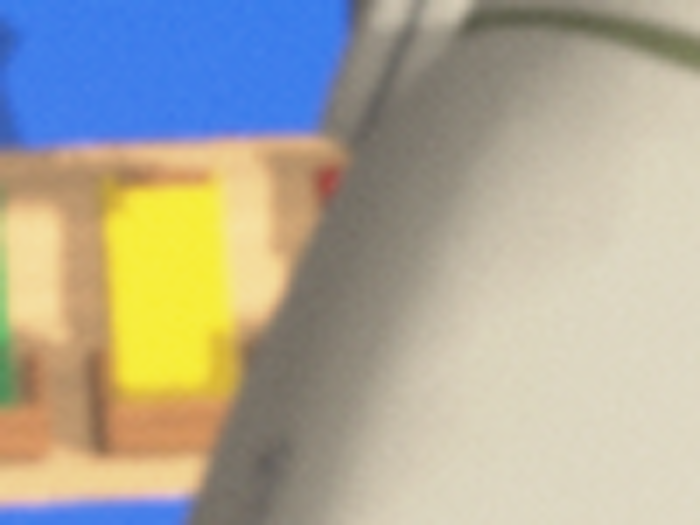

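```bash
cat >> plan.py <<'E'
def tile_world(pts,p=None,Rm=None,gx=None,gt=None):
    """tile-frame pts -> world, from tool pose. tile x in tool frame"""
    if p is None: p,Rm=getc()
    gx=GX if gx is None else gx; gt=GT if gt is None else gt
    # tool dir makes -cos(55) with tile x:  tile x = -cos55*tx - sin55*tz?  (tool z ~ +forward)
    c,s_=np.cos(np.radians(55)),np.sin(np.radians(55))
    X=np.array([-c,0,s_]);Z=np.array([-s_,0,-c]);Y=np.cross(Z,X)
    o=np.array([-gt,0,0])-gx*X
    return p+(o+np.array(pts,float)@np.array([X,Y,Z]))@Rm.T
E
python3 - <<'E'
from plan import *
s=load("scene5");C=[(a*45,b*25,c*4) for a in(1,-1) for b in(-1,1) for c in(-1,1)]
p0,R0=getc()
print((tile_world([[0,0,0],[1,0,0],[0,1,0],[0,0,1]])).round(2))
for P in (p0,[621.1,-252.3,128.1]):
  uv=(proj(s,tile_world(C,np.array(P),R0))-[112,128]+.5)*7-.5
  for c,u in zip(C,uv): print(c,u.round(0),end=" ")
  print()
E
```

```text
[[ 612.88 -251.61  138.5 ]
 [ 613.84 -251.54  138.76]
 [ 612.81 -250.61  138.5 ]
 [ 612.62 -251.62  139.47]]
(45, -25, -4) [131. 130.] (45, -25, 4) [131. 113.] (45, 25, -4) [213. 173.] (45, 25, 4) [213. 157.] (-45, -25, -4) [290.  73.] (-45, -25, 4) [290.  57.] (-45, 25, -4) [370. 113.] (-45, 25, 4) [370.  97.] 
(45, -25, -4) [132. 131.] (45, -25, 4) [131. 114.] (45, 25, -4) [214. 175.] (45, 25, 4) [213. 158.] (-45, -25, -4) [290.  74.] (-45, -25, 4) [290.  58.] (-45, 25, -4) [370. 114.] (-45, 25, 4) [370.  98.]
```

```bash
python3 - <<'E'
from plan import *
s=load("scene0")
a=np.radians(BY)
def bw(x,y,z,O=BO): return [O[0]+x*np.cos(a)-y*np.sin(a),O[1]+x*np.sin(a)+y*np.cos(a),z]
im=cv2.resize(s["frame"][128:228,112:262],None,fx=5,fy=5,interpolation=cv2.INTER_CUBIC)
for col,c in (((574.1,-128.0),(255,0,255)),((574.1,-126.),(0,0,0))):
  for k,y in PY.items():
    for q in [[(47,-18,29),(47,18,29),(53,18,29),(53,-18,29)],[(-35,-31.5,39),(-35,31.5,39),(-51,31.5,39),(-51,-31.5,39)],[(53,-22,22),(53,22,22)]]:
      uv=((proj(s,[bw(x,y+yy,z,col) for x,yy,z in q])-[112,128]+.5)*5-.5)
      cv2.polylines(im,[np.round(uv*8).astype(np.int32)],True,c,1,cv2.LINE_AA,3)
cv2.imwrite("pics/ov.png",im)
E
```

```text
(no output)
```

View pics/ov.png

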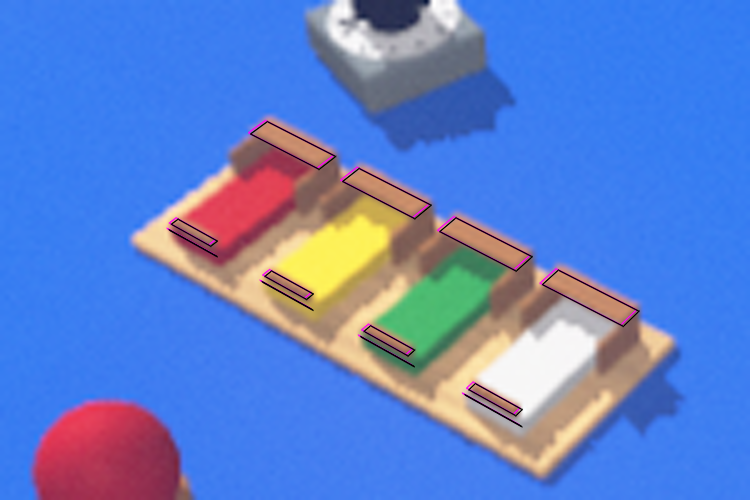

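```bash
sed -i 's/^BO=.*/BO=np.array([574.1,-127.3]);BY=4.05/' plan.py; python3 - <<'E'
from plan import *
p,ps,ta=tcp_for("red",36,17,9);go(p,ps,ta)
p,ps,ta=tcp_for("red",36,10,9);go(p,ps,ta)
E
```

```text
delta [0.089, 0.001, 0.038] [-0.0, 0.105, 0.0] mm/row 9.7 deg/row 0.6
delta [0.006, -0.0, 0.003] [-0.0, -0.0, 0.0] mm/row 0.7 deg/row 0.0
```

drive_tool([
  [255,0.005,0,0.002,0,0.005,0],
  [255,0.015,0,0.006,0,0.015,0],
  [255,0.028,0,0.012,0,0.03,0],
  [255,0.042,0.0005,0.018,0,0.05,0],
  [255,0.056,0.0005,0.024,0,0.065,0],
  [255,0.07,0.001,0.03,0,0.08,0],
  [255,0.08,0.001,0.034,0,0.095,0],
  [255,0.086,0.001,0.037,0,0.1,0],
  [255,0.089,0.001,0.038,0,0.105,0],
  [255,0.089,0.001,0.038,0,0.105,0],
])

```text
time: 7.95
tool_pos: [626.7, -248.8, 32.1]
tcp_rot: [-179.9, 63.8, -175.8]
ft_force: [0.3, 0.2, -1.2]
finger_gap: 48.9
```

drive_tool([
  [255,0.001,0,0.0005,0,0,0],
  [255,0.002,0,0.001,0,0,0],
  [255,0.003,0,0.0015,0,0,0],
  [255,0.004,0,0.002,0,0,0],
  [255,0.005,0,0.0025,0,0,0],
  [255,0.006,0,0.003,0,0,0],
  [255,0.006,0,0.003,0,0,0],
  [255,0.006,0,0.003,0,0,0],
  [255,0.006,0,0.003,0,0,0],
  [255,0.006,0,0.003,0,0,0],
])

```text
time: 8.78
tool_pos: [627.1, -249.9, 26.6]
tcp_rot: [-179.8, 63.9, -175.8]
ft_force: [0.2, 0.6, -1.0]
finger_gap: 48.8
```

```bash
cat >> look.py <<'E'
CRN=[(a*45,b*25,c*4) for a in(1,-1) for b in(-1,1) for c in(-1,1)]
def overlay(tag,col,w=90,h=66,k=8):
    from bench import snapshot
    d=snapshot("scene");pickle.dump(d,open("scene"+tag+".pkl","wb"))
    a=np.radians(BY);y=PY[col]
    bw=lambda x,yy,z:[BO[0]+x*np.cos(a)-(y+yy)*np.sin(a),BO[1]+x*np.sin(a)+(y+yy)*np.cos(a),z]
    u,v=proj(d,[bw(10,0,30)])[0].astype(int);x0=max(u-w//2,0);y0=v-h//2
    im=cv2.resize(d["frame"][y0:y0+h,x0:x0+w],None,fx=k,fy=k,interpolation=cv2.INTER_CUBIC)
    def pl(P,c,closed=True):
        uv=(proj(d,P)-[x0,y0]+.5)*k-.5;cv2.polylines(im,[np.round(uv*8).astype(np.int32)],closed,c,1,cv2.LINE_AA,3)
    pl([bw(47,-18,29),bw(47,18,29),bw(53,18,29),bw(53,-18,29)],(255,0,255))
    pl([bw(-35,-31.5,39),bw(-35,31.5,39),bw(-51,31.5,39),bw(-51,-31.5,39)],(255,0,255))
    W=tile_world(CRN)
    pl(W[[1,3,7,5]],(0,255,0));pl(W[[0,2]],(0,255,0),False)
    cv2.imwrite(f"pics/scene{tag}.png",im)
E
python3 - <<'E'
from look import *
st();overlay("6","red")
E
```

```text
t 8.78 tcp [ 627.1 -249.9   26.6] cmd [ 627.1 -249.8   26.6] rot err deg [ 0. -0.  0.] F [ 0.2  0.6 -1. ] gap 48.8
```

View pics/scene6.png

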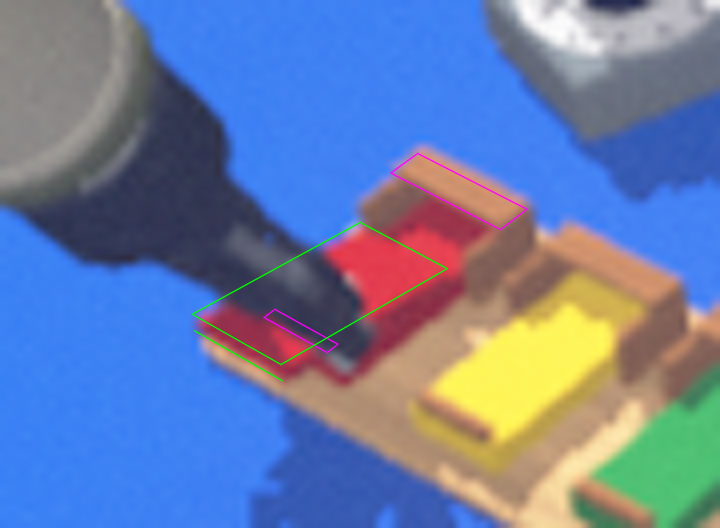

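drive_tool([
  [255,0.0005,0,0,0,0,0],
  [255,0.001,0,0.0005,0,0,0],
  [255,0.0015,0,0.0005,0,0,0],
  [255,0.002,0,0.001,0,0,0],
  [255,0.002,0,0.001,0,0,0],
  [255,0.002,0,0.001,0,0,0],
  [255,0.002,0,0.001,0,0,0],
  [255,0.002,0,0.001,0,0,0],
  [255,0.002,0,0.001,0,0,0],
  [255,0.002,0,0.001,0,0,0],
])

```text
time: 9.67
tool_pos: [627.2, -249.9, 24.7]
tcp_rot: [-179.7, 63.9, -175.8]
ft_force: [-0.5, 0.6, 4.5]
finger_gap: 49.1
```

```bash
python3 - <<'E'
from look import *
upd([.002,0,.001]);st()
E
```

```text
t 9.67 tcp [ 627.2 -249.9   24.7] cmd [ 627.1 -249.8   24.3] rot err deg [ 0.01 -0.02 -0.01] F [-0.5  0.6  4.5] gap 49.1
```

```bash
python3 - <<'E'
from look import *
a=np.radians(BY)
p0,R0=getc()
go([p0[0],p0[1],25.6],BY,-26)
p0,R0=getc()
go([p0[0]-31*np.cos(a),p0[1]-31*np.sin(a),25.6],BY,-26)
E
```

```text
delta [-0.001, -0.0, -0.0005] [-0.0, -0.0, 0.0] mm/row 0.1 deg/row 0.0
delta [0.0135, -0.0, -0.028] [-0.0, -0.0, 0.0] mm/row 3.1 deg/row 0.0
```

drive_tool([
  [255,-0.001,0,-0.0005,0,0,0],
  [255,-0.001,0,-0.0005,0,0,0],
  [255,0.0005,0,-0.0035,0,0,0],
  [255,0.002,0,-0.0065,0,0,0],
  [255,0.004,0,-0.0105,0,0,0],
  [255,0.006,0,-0.015,0,0,0],
  [255,0.008,0,-0.019,0,0,0],
  [255,0.01,0,-0.0235,0,0,0],
  [255,0.0115,0,-0.0265,0,0,0],
  [255,0.0125,0,-0.0285,0,0,0],
])

```text
time: 10.5
tool_pos: [595.3, -252.0, 25.6]
tcp_rot: [-179.8, 63.9, -175.8]
ft_force: [1.6, 0.8, 2.5]
finger_gap: 48.9
```

```bash
python3 - <<'E'
from look import *
st();overlay("7","red")
a=np.radians(BY);p0,R0=getc()
for d in (2,4,6): print((R0.T@[-d*np.cos(a),-d*np.sin(a),0]).round(2))
E
```

```text
t 10.5 tcp [ 595.3 -252.    25.6] cmd [ 596.1 -252.    25.6] rot err deg [0.01 0.03 0.01] F [1.6 0.8 2.5] gap 48.9
[ 0.88 -0.   -1.8 ]
[ 1.76 -0.   -3.59]
[ 2.64 -0.01 -5.39]
```

View pics/scene7.png

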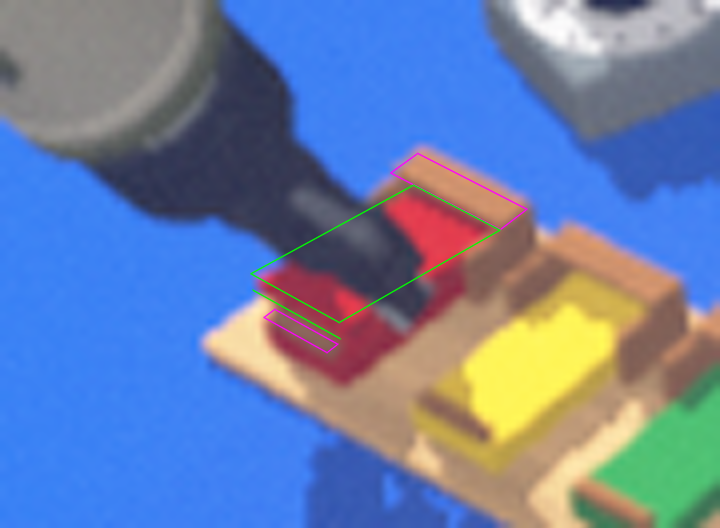

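drive_tool([
  [255,0,0,-0.0005,0,0,0],
  [255,0.0005,0,-0.001,0,0,0],
  [255,0.001,0,-0.0015,0,0,0],
  [255,0.001,0,-0.002,0,0,0],
  [255,0.0015,0,-0.0025,0,0,0],
  [255,0.0015,0,-0.003,0,0,0],
  [255,0.0015,0,-0.0035,0,0,0],
  [255,0.0015,0,-0.0035,0,0,0],
  [255,0.0015,0,-0.0035,0,0,0],
  [255,0.0015,0,-0.0035,0,0,0],
])

```text
time: 11.38
tool_pos: [592.1, -252.2, 25.7]
tcp_rot: [-179.8, 63.9, -175.8]
ft_force: [0.5, 0.3, 1.2]
finger_gap: 49.2
```

```bash
python3 - <<'E'
from look import *
upd([.0015,0,-.0035]);st()
E
```

```text
t 11.38 tcp [ 592.1 -252.2   25.7] cmd [ 592.3 -252.2   25.8] rot err deg [0.   0.02 0.01] F [0.5 0.3 1.2] gap 49.2
```

Nominal c≈1.1. Creep on 2 mm, watching for the end wall.

drive_tool([
  [255,0,0,-0.0005,0,0,0],
  [255,0.0005,0,-0.001,0,0,0],
  [255,0.0005,0,-0.0015,0,0,0],
  [255,0.001,0,-0.002,0,0,0],
  [255,0.001,0,-0.002,0,0,0],
  [255,0.001,0,-0.002,0,0,0],
  [255,0.001,0,-0.002,0,0,0],
  [255,0.001,0,-0.002,0,0,0],
  [255,0.001,0,-0.002,0,0,0],
  [255,0.001,0,-0.002,0,0,0],
])

```text
time: 12.22
tool_pos: [589.9, -252.4, 25.7]
tcp_rot: [-179.8, 63.9, -175.8]
ft_force: [-0.8, -0.1, 0.2]
finger_gap: 48.9
```

```bash
python3 - <<'E'
from look import *
upd([.001,0,-.002]);st()
E
```

```text
t 12.22 tcp [ 589.9 -252.4   25.7] cmd [ 590.1 -252.4   25.8] rot err deg [0.   0.02 0.  ] F [-0.8 -0.1  0.2] gap 48.9
```

drive_tool([
  [255,0,0,-0.0005,0,0,0],
  [255,0.0005,0,-0.001,0,0,0],
  [255,0.0005,0,-0.0015,0,0,0],
  [255,0.001,0,-0.002,0,0,0],
  [255,0.001,0,-0.002,0,0,0],
  [255,0.001,0,-0.002,0,0,0],
  [255,0.001,0,-0.002,0,0,0],
  [255,0.001,0,-0.002,0,0,0],
  [255,0.001,0,-0.002,0,0,0],
  [255,0.001,0,-0.002,0,0,0],
])

```text
time: 13.05
tool_pos: [587.8, -252.6, 25.8]
tcp_rot: [-179.8, 63.9, -175.8]
ft_force: [-0.6, -0.7, 1.8]
finger_gap: 49.1
```

```bash
python3 - <<'E'
from look import *
upd([.001,0,-.002]);st();overlay("8","red")
E
```

```text
t 13.05 tcp [ 587.8 -252.6   25.8] cmd [ 587.8 -252.6   25.8] rot err deg [0.   0.01 0.  ] F [-0.6 -0.7  1.8] gap 49.1
```

View pics/scene8.png

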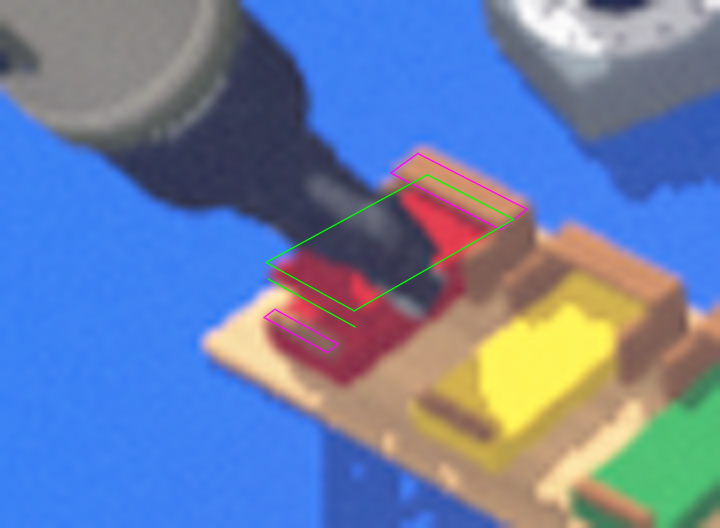

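drive_tool([
  [255,0,0,-0.0005,0,0,0],
  [255,0.0005,0,-0.001,0,0,0],
  [255,0.0005,0,-0.0015,0,0,0],
  [255,0.001,0,-0.002,0,0,0],
  [255,0.001,0,-0.002,0,0,0],
  [255,0.001,0,-0.002,0,0,0],
  [255,0.001,0,-0.002,0,0,0],
  [255,0.001,0,-0.002,0,0,0],
  [255,0.001,0,-0.002,0,0,0],
  [255,0.001,0,-0.002,0,0,0],
])

```text
time: 13.93
tool_pos: [586.8, -252.6, 26.1]
tcp_rot: [-179.7, 64.1, -175.7]
ft_force: [6.1, 1.4, 0.5]
finger_gap: 49.1
```

```bash
python3 - <<'E'
from look import *
upd([.001,0,-.002]);st()
E
```

```text
t 13.93 tcp [ 586.8 -252.6   26.1] cmd [ 585.6 -252.7   25.7] rot err deg [-0.01 -0.17 -0.04] F [6.1 1.4 0.5] gap 49.1
```

```bash
python3 - <<'E'
from look import *
import plan
plan.GX,plan.GT=11.6,14.3
a=np.radians(BY)
W=tile_world([[0,0,0],[-45,0,-4]]);print(((W[:,:2]-BO)@[np.cos(a),np.sin(a)]).round(1),W[:,2])
p,ps,ta=tcp_for("red",-0.3,3.8,5,GX=11.6,GT=14.3);print(p);go(p,ps,ta)
p,ps,ta=tcp_for("red",-0.3,0.6,1,GX=11.6,GT=14.3);print(p);go(p,ps,ta)
E
```

```text
[ -2.6 -46.4] [36.79364295 25.85738152]
[np.float64(587.0946055606361), np.float64(-252.695367938086), np.float64(18.426843341755358)]
delta [0.006, -0.0, 0.0045] [-0.0, 0.07, 0.0] mm/row 0.8 deg/row 0.4
[np.float64(586.2925297677856), np.float64(-252.75215795004476), np.float64(14.947210627135396)]
delta [0.0035, -0.0, 0.001] [-0.0, 0.07, 0.0] mm/row 0.4 deg/row 0.4
```

```bash
sed -i 's/^GX,GT=.*/GX,GT=10.7,11.0/' plan.py; python3 - <<'E'
from look import *
def undo(d,rv):
    p0,R0=getc();Ra=R0@R.from_rotvec(rv).as_matrix().T;setc(p0-Ra@np.array(d)*1000,Ra)
undo([.0035,0,.001],[0,.07,0]);undo([.006,0,.0045],[0,.07,0]);st()
a=np.radians(BY)
W=tile_world([[0,0,0],[-45,0,-4],[-45,0,4]]);print(((W[:,:2]-BO)@[np.cos(a),np.sin(a)]).round(1),W[:,2])
p,ps,ta=tcp_for("red",-0.6,4.7,5);print(p);go(p,ps,ta)
p,ps,ta=tcp_for("red",-0.3,1,1);print(p);go(p,ps,ta)
E
```

```text
t 13.93 tcp [ 586.8 -252.6   26.1] cmd [ 585.6 -252.7   25.7] rot err deg [-0.01 -0.17 -0.04] F [6.1 1.4 0.5] gap 49.1
[ -3.1 -47.  -48.2] [33.96910811 23.03284668 30.93587638]
[np.float64(587.5468980383886), np.float64(-252.66334391311307), np.float64(22.106287005771115)]
delta [0.0025, -0.0, 0.0035] [-0.0, 0.07, 0.0] mm/row 0.4 deg/row 0.4
[np.float64(587.2356423833967), np.float64(-252.6853819954574), np.float64(18.067327450773476)]
delta [0.0035, -0.0, 0.0015] [-0.0, 0.07, 0.0] mm/row 0.4 deg/row 0.4
```

drive_tool([
  [255,-0.0005,0,0.0015,0,0,0],
  [255,-0.0005,0,0.0015,0,0,0],
  [255,0,0,0.002,0,0.015,0],
  [255,0.0005,0,0.0025,0,0.025,0],
  [255,0.001,0,0.0025,0,0.035,0],
  [255,0.0015,0,0.003,0,0.05,0],
  [255,0.002,0,0.0035,0,0.06,0],
  [255,0.0025,0,0.0035,0,0.07,0],
  [255,0.0025,0,0.0035,0,0.07,0],
  [255,0.0025,0,0.0035,0,0.07,0],
])

```text
time: 14.77
tool_pos: [587.4, -252.5, 21.7]
tcp_rot: [-179.8, 59.9, -175.9]
ft_force: [-1.1, -0.2, 1.5]
finger_gap: 48.6
```

drive_tool([
  [255,0.0005,0,0,0,0.01,0],
  [255,0.001,0,0.0005,0,0.02,0],
  [255,0.0015,0,0.0005,0,0.03,0],
  [255,0.002,0,0.001,0,0.04,0],
  [255,0.0025,0,0.001,0,0.05,0],
  [255,0.003,0,0.0015,0,0.06,0],
  [255,0.0035,0,0.0015,0,0.07,0],
  [255,0.0035,0,0.0015,0,0.07,0],
  [255,0.0035,0,0.0015,0,0.07,0],
  [255,0.0035,0,0.0015,0,0.07,0],
])

```text
time: 15.6
tool_pos: [587.2, -252.6, 18.2]
tcp_rot: [-179.8, 55.9, -175.9]
ft_force: [-0.2, 1.2, 2.9]
finger_gap: 49.4
```

```bash
python3 - <<'E'
from look import *
st();overlay("9","red")
E
```

```text
t 15.6 tcp [ 587.2 -252.6   18.2] cmd [ 587.2 -252.6   18.2] rot err deg [ 0.   -0.01  0.01] F [-0.2  1.2  2.9] gap 49.4
```

View pics/scene9.png

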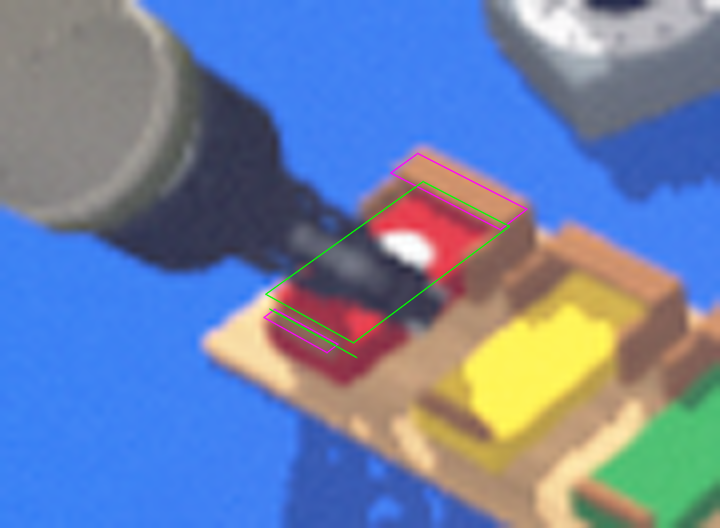

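drive_tool([
  [120,0,0,0,0,0,0],
  [100,0,0,0,0,0,0],
  [85,0,0,0,0,0,0],
  [75,0,0,0,0,0,0],
  [75,0,0,0,0,0,0],
  [75,0,0,0,0,0,0],
  [75,0,0,0,0,0,0],
  [75,0,0,0,0,0,0],
  [75,0,0,0,0,0,0],
  [75,0,0,0,0,0,0],
])

```text
time: 16.48
tool_pos: [587.2, -252.6, 18.2]
tcp_rot: [-179.8, 55.9, -175.9]
ft_force: [-1.3, 0.5, 0.6]
finger_gap: 60.4
```

```bash
python3 - <<'E'
from look import *
st();overlay("10","red")
p0,R0=getc();print(R0.round(2))
E
```

```text
t 16.48 tcp [ 587.2 -252.6   18.2] cmd [ 587.2 -252.6   18.2] rot err deg [ 0. -0.  0.] F [-1.3  0.5  0.6] gap 60.4
[[-0.56 -0.07  0.83]
 [-0.04  1.    0.06]
 [-0.83 -0.   -0.56]]
```

View pics/scene10.png

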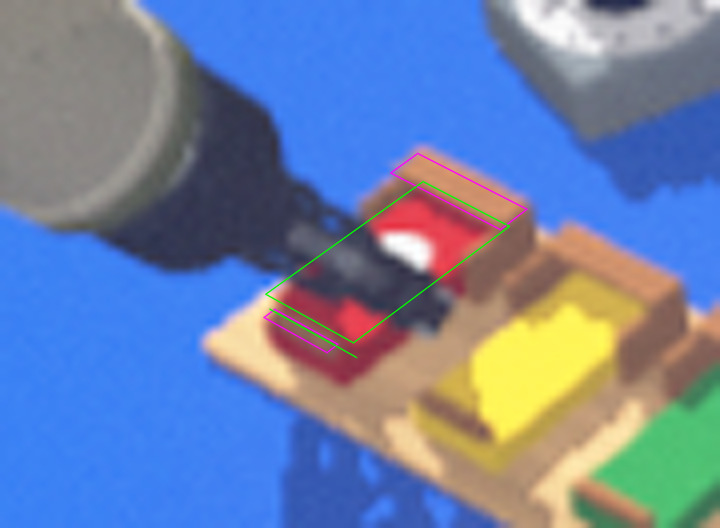

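Retract 140 mm along the tool, opened, then look at the pocket.

drive_tool([
  [75,-0.004,0,0,0,0,0],
  [75,-0.012,0,0,0,0,0],
  [75,-0.022,0,0,0,0,0],
  [75,-0.036,0,0,0,0,0],
  [60,-0.054,0,0,0,0,0],
  [40,-0.075,0,0,0,0,0],
  [20,-0.098,0,0,0,0,0],
  [0,-0.12,0,0,0,0,0],
  [0,-0.135,0,0,0,0,0],
  [0,-0.14,0,0,0,0,0],
])

```text
time: 17.37
tool_pos: [667.5, -246.7, 138.1]
tcp_rot: [-179.6, 56.2, -175.7]
ft_force: [-0.1, 0.0, -0.1]
finger_gap: 85.2
```

```bash
python3 - <<'E'
from look import *
upd([-.14,0,0]);st();look("scene","11",[583,-250,26],90,66,8);look("top","11",[583,-250,26],90,66,8)
go([640,0,200],0,-5)
E
```

```text
t 17.37 tcp [ 667.5 -246.7  138.1] cmd [ 665.5 -247.   134.1] rot err deg [ 0.04 -0.28 -0.11] F [-0.1  0.  -0.1] gap 85.2
scene origin 116 133
top origin 331 147
delta [-0.0505, 0.248, -0.044] [0.065, -0.505, 0.025] mm/row 25.7 deg/row 2.92
```

View pics/scene11.png

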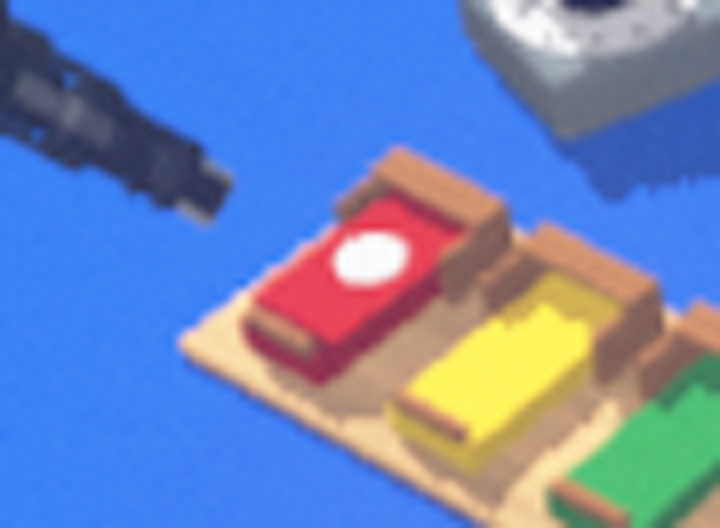

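View pics/top11.png

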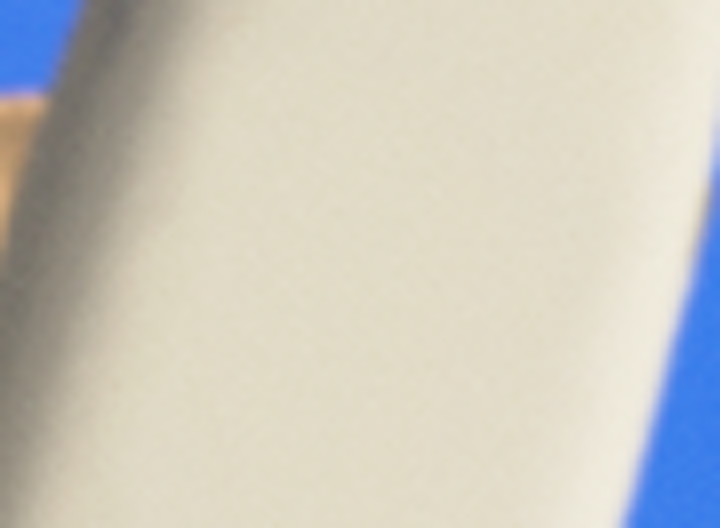

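drive_tool([
  [0,-0.003,0.01,-0.002,0,-0.02,0],
  [0,-0.009,0.035,-0.007,0.01,-0.08,0.005],
  [0,-0.016,0.07,-0.013,0.02,-0.15,0.005],
  [0,-0.023,0.105,-0.019,0.03,-0.22,0.01],
  [0,-0.03,0.14,-0.025,0.035,-0.29,0.015],
  [0,-0.037,0.175,-0.031,0.045,-0.36,0.02],
  [0,-0.043,0.205,-0.037,0.055,-0.42,0.02],
  [0,-0.048,0.23,-0.041,0.06,-0.47,0.025],
  [0,-0.05,0.243,-0.0435,0.065,-0.495,0.025],
  [0,-0.0505,0.248,-0.044,0.065,-0.505,0.025],
])

```text
time: 18.3
tool_pos: [639.3, 2.5, 201.7]
tcp_rot: [179.7, 85.0, 179.9]
ft_force: [0.2, -0.1, 0.2]
finger_gap: 85.6
```

```bash
python3 - <<'E'
from look import *
st()
go([548.4,220.3,160],-4.7,15)
go([548.4,220.3,59.2],-4.7,15)
d=snapshot("top");pickle.dump(d,open("top12.pkl","wb"));cv2.imwrite("pics/top12.png",d["frame"][100:300])
E
```

```text
t 18.3 tcp [639.3   2.5 201.7] cmd [640.1   0.  200.1] rot err deg [-0.12 -0.18  0.02] F [ 0.2 -0.1  0.2] gap 85.6
delta [0.048, 0.2205, -0.0875] [0.085, -0.35, -0.005] mm/row 24.2 deg/row 2.06
delta [0.0975, -0.0005, -0.026] [-0.005, -0.0, -0.0] mm/row 10.1 deg/row 0.03
```

View pics/top12.png

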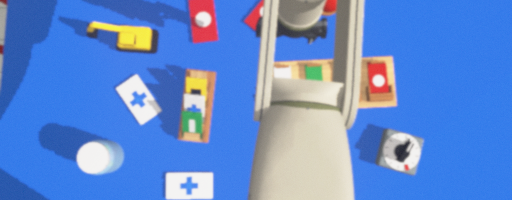

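drive_tool([
  [0,0.002,0.01,-0.004,0.005,-0.015,0],
  [0,0.007,0.032,-0.013,0.01,-0.05,0],
  [0,0.013,0.062,-0.025,0.025,-0.1,0],
  [0,0.02,0.093,-0.037,0.035,-0.15,0],
  [0,0.027,0.125,-0.05,0.05,-0.2,0],
  [0,0.034,0.157,-0.062,0.06,-0.25,-0.005],
  [0,0.04,0.185,-0.073,0.07,-0.295,-0.005],
  [0,0.045,0.207,-0.082,0.08,-0.33,-0.005],
  [0,0.0475,0.218,-0.0865,0.085,-0.345,-0.005],
  [0,0.048,0.2205,-0.0875,0.085,-0.35,-0.005],
])

```text
time: 19.18
tool_pos: [546.7, 221.3, 158.2]
tcp_rot: [0.1, 75.2, -4.6]
ft_force: [-0.4, 0.2, 0.3]
finger_gap: 85.4
```

drive_tool([
  [0,0.006,0,-0.0015,0,0,0],
  [0,0.02,0,-0.005,0,0,0],
  [0,0.038,0,-0.01,0,0,0],
  [0,0.055,0,-0.0145,-0.005,0,0],
  [0,0.07,0,-0.0185,-0.005,0,0],
  [0,0.083,0,-0.022,-0.005,0,0],
  [0,0.092,-0.0005,-0.0245,-0.005,0,0],
  [0,0.0965,-0.0005,-0.0255,-0.005,0,0],
  [0,0.0975,-0.0005,-0.026,-0.005,0,0],
  [0,0.0975,-0.0005,-0.026,-0.005,0,0],
])

```text
time: 20.02
tool_pos: [549.0, 219.5, 59.3]
tcp_rot: [0.1, 75.1, -4.5]
ft_force: [0.5, 0.6, 0.8]
finger_gap: 85.8
```

```bash
python3 - <<'E'
from look import *
st();look("scene","13",[548,220,70],80,60,8)
E
```

```text
t 20.02 tcp [549.  219.5  59.3] cmd [548.5 220.2  59.2] rot err deg [ 0.04  0.01 -0.03] F [0.5 0.6 0.8] gap 85.8
scene origin 244 190
```

View pics/scene13.png

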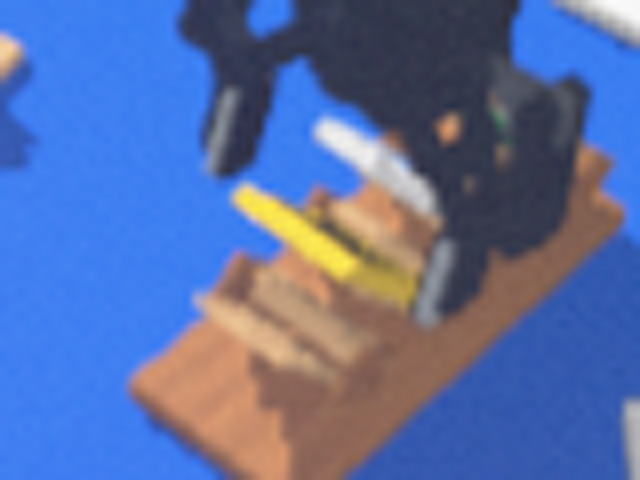

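drive_tool([
  [40,0,0,0,0,0,0],
  [70,0,0,0,0,0,0],
  [90,0,0,0,0,0,0],
  [110,0,0,0,0,0,0],
  [130,0,0,0,0,0,0],
  [160,0,0,0,0,0,0],
  [200,0,0,0,0,0,0],
  [255,0,0,0,0,0,0],
  [255,0,0,0,0,0,0],
  [255,0,0,0,0,0,0],
], squeeze=40)

```text
time: 20.9
tool_pos: [548.8, 220.4, 60.2]
tcp_rot: [0.2, 75.0, -4.3]
ft_force: [-2.2, -0.6, 4.5]
finger_gap: 48.7
```

drive_tool([
  [255,-0.001,0,0.0015,0,0,0],
  [255,-0.003,0,0.004,0,0,0],
  [255,-0.0055,0,0.008,0,0,0],
  [255,-0.0085,0,0.012,0,0,0],
  [255,-0.012,0,0.017,0,0,0],
  [255,-0.016,0,0.023,0,0,0],
  [255,-0.02,0,0.0285,0,0,0],
  [255,-0.025,0,0.0355,0,0,0],
  [255,-0.0275,0,0.039,0,0,0],
  [255,-0.0285,0,0.0405,0,0,0],
])

```text
time: 21.73
tool_pos: [581.7, 217.7, 98.8]
tcp_rot: [0.4, 75.0, -4.2]
ft_force: [-2.6, 0.5, -0.4]
finger_gap: 48.6
```

```bash
python3 - <<'E'
from look import *
upd([-0.0285,0,.0405]);st()
p0,_=getc()
go([p0[0]+4,p0[1]-1,185],0,0)
p,ps,ta=tcp_for("yellow",36,60,10);print(p)
go([p[0],p[1],150],ps,ta)
p,ps,ta=tcp_for("yellow",36,11,9);print(p)
go(p,ps,ta)
E
```

```text
t 21.73 tcp [581.7 217.7  98.8] cmd [580.2 217.6  97.2] rot err deg [ 0.03 -0.12  0.04] F [-2.6  0.5 -0.4] gap 48.6
delta [-0.084, -0.0005, 0.0265] [-0.08, 0.26, 0.01] mm/row 8.8 deg/row 1.56
[np.float64(618.850371020077), np.float64(-166.2366489147589), np.float64(77.888649843633)]
delta [0.035, -0.383, 0.0345] [-0.07, 0.435, -0.015] mm/row 38.6 deg/row 2.53
[np.float64(618.7082673219272), np.float64(-166.24671039621646), np.float64(28.787114266639634)]
delta [0.11, -0.0, 0.051] [0.0, 0.02, -0.0] mm/row 12.1 deg/row 0.11
```

drive_tool([
  [255,-0.004,0,0.001,-0.005,0.01,0],
  [255,-0.013,0,0.004,-0.01,0.04,0],
  [255,-0.024,0,0.008,-0.025,0.08,0.005],
  [255,-0.036,0,0.0115,-0.035,0.11,0.005],
  [255,-0.047,0,0.015,-0.045,0.145,0.005],
  [255,-0.059,0,0.019,-0.055,0.18,0.01],
  [255,-0.069,0,0.022,-0.065,0.215,0.01],
  [255,-0.078,0,0.0245,-0.075,0.24,0.01],
  [255,-0.082,-0.0005,0.026,-0.08,0.255,0.01],
  [255,-0.084,-0.0005,0.0265,-0.08,0.26,0.01],
])

```text
time: 22.57
tool_pos: [585.3, 216.6, 186.3]
tcp_rot: [24.3, 89.9, 24.3]
ft_force: [-0.6, -0.1, -1.9]
finger_gap: 49.1
```

drive_tool([
  [255,0.003,-0.03,0.003,-0.005,0.035,0],
  [255,0.007,-0.071,0.006,-0.01,0.08,-0.005],
  [255,0.01,-0.112,0.01,-0.02,0.125,-0.005],
  [255,0.014,-0.153,0.014,-0.03,0.175,-0.005],
  [255,0.018,-0.194,0.018,-0.035,0.22,-0.005],
  [255,0.022,-0.235,0.021,-0.045,0.265,-0.01],
  [255,0.025,-0.276,0.025,-0.05,0.315,-0.01],
  [255,0.029,-0.317,0.029,-0.06,0.36,-0.01],
  [255,0.033,-0.356,0.032,-0.065,0.405,-0.015],
  [255,0.035,-0.383,0.0345,-0.07,0.435,-0.015],
])

```text
time: 23.4
tool_pos: [618.1, -169.9, 148.3]
tcp_rot: [180.0, 64.9, -176.0]
ft_force: [0.0, 0.2, -0.8]
finger_gap: 48.9
```

drive_tool([
  [255,0,0,0,0,0,0],
  [255,0.01,0,0.005,0,0,0],
  [255,0.025,0,0.012,0,0.005,0],
  [255,0.042,0,0.02,0,0.01,0],
  [255,0.06,0,0.028,0,0.01,0],
  [255,0.077,0,0.036,0,0.015,0],
  [255,0.092,0,0.043,0,0.015,0],
  [255,0.103,0,0.048,0,0.02,0],
  [255,0.109,0,0.0505,0,0.02,0],
  [255,0.11,0,0.051,0,0.02,0],
])

```text
time: 24.23
tool_pos: [617.8, -165.5, 26.6]
tcp_rot: [179.8, 63.8, -176.1]
ft_force: [-1.0, 0.7, -1.0]
finger_gap: 49.0
```

```bash
python3 - <<'E'
from look import *
st();overlay("14","yellow")
p0,R0=getc();print((R0.T@[0,0,-3]).round(2))
E
```

```text
t 24.23 tcp [ 617.8 -165.5   26.6] cmd [ 619.  -166.1   28.8] rot err deg [-0.05  0.17  0.04] F [-1.   0.7 -1. ] gap 49.0
[ 2.69 -0.    1.32]
```

View pics/scene14.png

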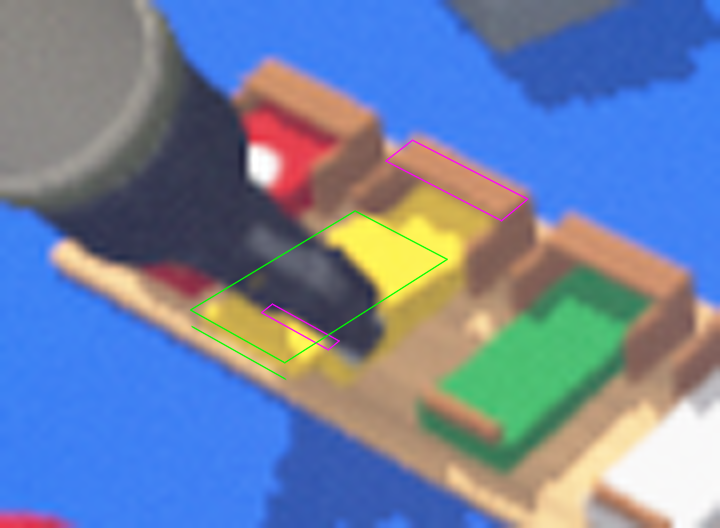

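drive_tool([
  [255,0.001,0,0.0005,0,0,0],
  [255,0.0025,0,0.0015,0,0,0],
  [255,0.0025,0,0.0015,0,0,0],
  [255,0.0035,0,-0.0005,0,0,0],
  [255,0.0055,0,-0.0045,0,0,0],
  [255,0.008,0,-0.01,0,0,0],
  [255,0.0105,0,-0.015,0,0,0],
  [255,0.013,0,-0.02,0,0,0],
  [255,0.0155,0,-0.025,0,0,0],
  [255,0.0175,0,-0.029,0,0,0],
])

```text
time: 25.12
tool_pos: [584.5, -168.6, 26.0]
tcp_rot: [179.9, 63.9, -176.0]
ft_force: [-0.2, 0.3, -0.8]
finger_gap: 48.8
```

```bash
cat >> plan.py <<'E'
def where(col):
    p0,R0=getc();a=np.radians(BY);W=tile_world([[0,0,0],[-45,0,-4],[-45,0,4]]);q=W[:,:2]-BO
    print("nominal tile x",(q@[np.cos(a),np.sin(a)]).round(1),"y",(q@[-np.sin(a),np.cos(a)]-PY[col]).round(1)[0],"z",W[:,2].round(1))
E
python3 - <<'E'
from look import *
upd([.0175,0,-.029]);st();where("yellow")
E
```

```text
t 25.12 tcp [ 584.5 -168.6   26. ] cmd [ 585.3 -168.6   25.9] rot err deg [0.01 0.01 0.  ] F [-0.2  0.3 -0.8] gap 48.8
nominal tile x [  2.5 -41.3 -42.5] y 0.0 z [34.1 23.1 31. ]
```

Creep 5 mm to the wall.

drive_tool([
  [255,0.0005,0,-0.001,0,0,0],
  [255,0.001,0,-0.0015,0,0,0],
  [255,0.001,0,-0.0025,0,0,0],
  [255,0.0015,0,-0.003,0,0,0],
  [255,0.0015,0,-0.0035,0,0,0],
  [255,0.002,0,-0.004,0,0,0],
  [255,0.002,0,-0.0045,0,0,0],
  [255,0.002,0,-0.0045,0,0,0],
  [255,0.002,0,-0.0045,0,0,0],
  [255,0.002,0,-0.0045,0,0,0],
])

```text
time: 25.95
tool_pos: [581.0, -168.9, 26.2]
tcp_rot: [179.9, 64.0, -175.9]
ft_force: [5.6, 0.5, 0.0]
finger_gap: 48.6
```

```bash
python3 - <<'E'
from look import *
upd([.002,0,-.0045]);st();where("yellow");overlay("15","yellow")
E
```

```text
t 25.95 tcp [ 581.  -168.9   26.2] cmd [ 580.4 -168.9   26. ] rot err deg [-0.   -0.08 -0.02] F [5.6 0.5 0. ] gap 48.6
nominal tile x [ -2.4 -46.2 -47.5] y 0.0 z [34.3 23.3 31.2]
```

View pics/scene15.png

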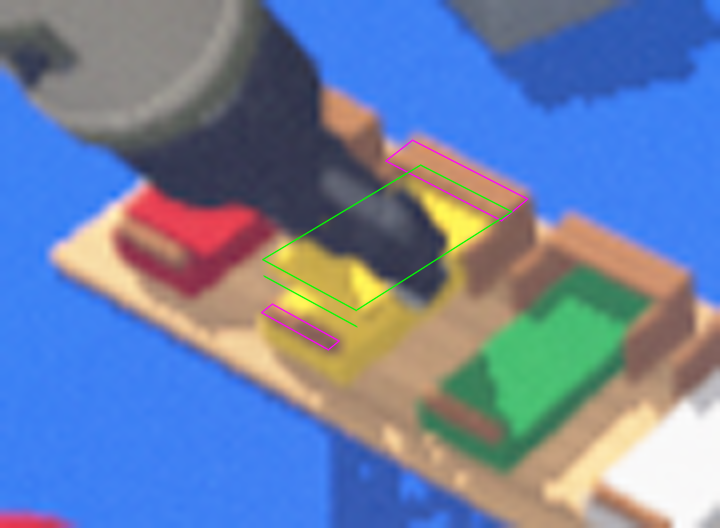

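```bash
python3 - <<'E'
from plan import *
p,ps,ta=tcp_for("yellow",-0.6,4.7,5);go(p,ps,ta)
p,ps,ta=tcp_for("yellow",-0.3,1,1);go(p,ps,ta)
E
```

```text
delta [0.003, -0.0, 0.003] [0.0, 0.07, 0.0] mm/row 0.4 deg/row 0.4
delta [0.0035, -0.0, 0.0015] [0.0, 0.07, 0.0] mm/row 0.4 deg/row 0.4
```

drive_tool([
  [255,-0.0005,0,0.001,0,0,0],
  [255,-0.0005,0,0.0015,0,0,0],
  [255,0,0,0.002,0,0.015,0],
  [255,0.001,0,0.002,0,0.025,0],
  [255,0.0015,0,0.0025,0,0.035,0],
  [255,0.002,0,0.0025,0,0.05,0],
  [255,0.0025,0,0.003,0,0.06,0],
  [255,0.003,0,0.003,0,0.07,0],
  [255,0.003,0,0.003,0,0.07,0],
  [255,0.003,0,0.003,0,0.07,0],
])

```text
time: 26.83
tool_pos: [581.6, -168.8, 21.8]
tcp_rot: [179.9, 59.9, -176.0]
ft_force: [-2.5, 0.2, 1.8]
finger_gap: 48.8
```

drive_tool([
  [255,0.0005,0,0,0,0.01,0],
  [255,0.001,0,0.0005,0,0.02,0],
  [255,0.0015,0,0.0005,0,0.03,0],
  [255,0.002,0,0.001,0,0.04,0],
  [255,0.0025,0,0.001,0,0.05,0],
  [255,0.003,0,0.0015,0,0.06,0],
  [255,0.0035,0,0.0015,0,0.07,0],
  [255,0.0035,0,0.0015,0,0.07,0],
  [255,0.0035,0,0.0015,0,0.07,0],
  [255,0.0035,0,0.0015,0,0.07,0],
])

```text
time: 27.67
tool_pos: [581.4, -168.9, 18.3]
tcp_rot: [179.9, 55.9, -175.9]
ft_force: [0.0, -0.4, 2.4]
finger_gap: 49.1
```

```bash
python3 - <<'E'
from look import *
st();where("yellow");overlay("16","yellow")
E
```

```text
t 27.67 tcp [ 581.4 -168.9   18.3] cmd [ 581.3 -168.8   18.2] rot err deg [ 0.   -0.01  0.  ] F [ 0.  -0.4  2.4] gap 49.1
nominal tile x [ -0.3 -45.2 -45.3] y 0.0 z [27.2 22.5 30.5]
```

View pics/scene16.png

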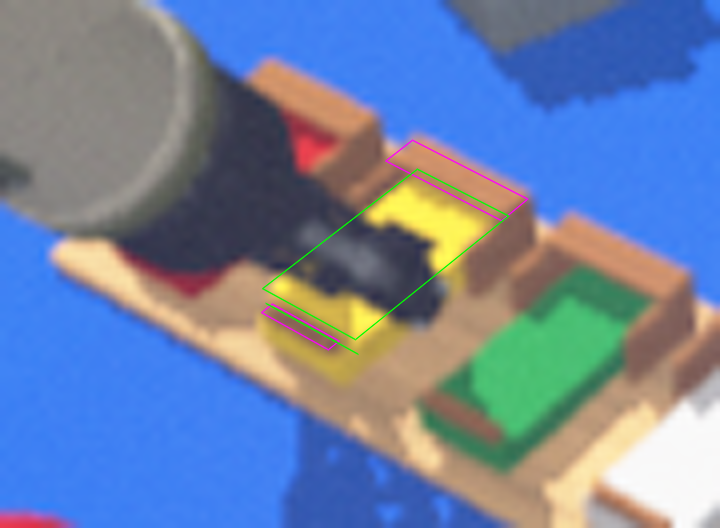

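drive_tool([
  [120,0,0,0,0,0,0],
  [100,0,0,0,0,0,0],
  [85,0,0,0,0,0,0],
  [75,0,0,0,0,0,0],
  [75,0,0,0,0,0,0],
  [75,0,0,0,0,0,0],
  [75,0,0,0,0,0,0],
  [75,0,0,0,0,0,0],
  [75,0,0,0,0,0,0],
  [75,0,0,0,0,0,0],
])

```text
time: 28.55
tool_pos: [581.3, -168.9, 18.2]
tcp_rot: [179.9, 55.9, -175.9]
ft_force: [0.3, -0.3, -0.8]
finger_gap: 60.2
```

drive_tool([
  [75,-0.004,0,0,0,0,0],
  [75,-0.012,0,0,0,0,0],
  [75,-0.022,0,0,0,0,0],
  [75,-0.036,0,0,0,0,0],
  [60,-0.054,0,0,0,0,0],
  [40,-0.075,0,0,0,0,0],
  [20,-0.098,0,0,0,0,0],
  [0,-0.12,0,0,0,0,0],
  [0,-0.135,0,0,0,0,0],
  [0,-0.14,0,0,0,0,0],
])

```text
time: 29.38
tool_pos: [661.8, -163.2, 137.8]
tcp_rot: [-179.9, 56.2, -175.8]
ft_force: [-0.1, 0.2, 0.6]
finger_gap: 85.5
```

```bash
python3 - <<'E'
from look import *
upd([-.14,0,0]);st();look("scene","17",[577,-190,26],90,66,8)
go([600,60,200],0,0)
go([506.6,223.7,160],-4.7,15)
go([506.6,223.7,59.2],-4.7,15)
E
```

```text
t 29.38 tcp [ 661.8 -163.2  137.8] cmd [ 659.6 -163.3  134.2] rot err deg [ 0.03 -0.3  -0.09] F [-0.1  0.2  0.6] gap 85.5
scene origin 130 140
delta [-0.03, 0.227, -0.0725] [0.07, -0.595, 0.02] mm/row 24.0 deg/row 3.43
delta [0.0395, 0.164, -0.0935] [0.08, -0.26, -0.01] mm/row 19.3 deg/row 1.56
delta [0.0975, -0.0, -0.026] [0.0, -0.0, -0.0] mm/row 10.1 deg/row 0.0
```

View pics/scene17.png

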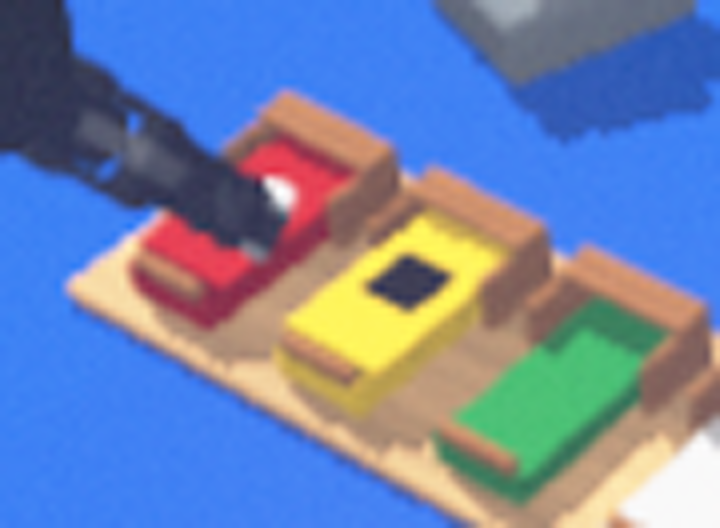

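drive_tool([
  [0,-0.002,0.01,-0.003,0.005,-0.03,0],
  [0,-0.005,0.034,-0.011,0.01,-0.09,0.005],
  [0,-0.009,0.065,-0.021,0.02,-0.17,0.005],
  [0,-0.013,0.097,-0.031,0.03,-0.255,0.01],
  [0,-0.017,0.13,-0.041,0.04,-0.34,0.01],
  [0,-0.021,0.162,-0.052,0.05,-0.425,0.015],
  [0,-0.025,0.19,-0.061,0.06,-0.5,0.015],
  [0,-0.028,0.213,-0.068,0.065,-0.555,0.02],
  [0,-0.03,0.224,-0.0715,0.07,-0.585,0.02],
  [0,-0.03,0.227,-0.0725,0.07,-0.595,0.02],
])

```text
time: 30.27
tool_pos: [598.7, 62.1, 200.7]
tcp_rot: [1.5, 89.8, 1.7]
ft_force: [-0.7, -0.3, 0.3]
finger_gap: 85.4
```

drive_tool([
  [0,0.002,0.007,-0.004,0.005,-0.01,0],
  [0,0.006,0.024,-0.014,0.01,-0.04,0],
  [0,0.011,0.046,-0.026,0.02,-0.075,-0.005],
  [0,0.017,0.07,-0.04,0.035,-0.11,-0.005],
  [0,0.023,0.094,-0.054,0.045,-0.15,-0.005],
  [0,0.028,0.117,-0.067,0.055,-0.185,-0.005],
  [0,0.033,0.138,-0.079,0.065,-0.22,-0.01],
  [0,0.037,0.154,-0.088,0.075,-0.245,-0.01],
  [0,0.039,0.162,-0.0925,0.08,-0.255,-0.01],
  [0,0.0395,0.164,-0.0935,0.08,-0.26,-0.01],
])

```text
time: 31.1
tool_pos: [504.8, 224.3, 157.9]
tcp_rot: [-0.4, 75.2, -4.9]
ft_force: [0.7, -0.7, 0.8]
finger_gap: 85.4
```

drive_tool([
  [0,0.006,0,-0.0015,0,0,0],
  [0,0.02,0,-0.005,0,0,0],
  [0,0.038,0,-0.01,0,0,0],
  [0,0.055,0,-0.0145,0,0,0],
  [0,0.07,0,-0.0185,0,0,0],
  [0,0.083,0,-0.022,0,0,0],
  [0,0.092,0,-0.0245,0,0,0],
  [0,0.0965,0,-0.0255,0,0,0],
  [0,0.0975,0,-0.026,0,0,0],
  [0,0.0975,0,-0.026,0,0,0],
])

```text
time: 31.93
tool_pos: [506.9, 223.4, 59.3]
tcp_rot: [-0.1, 75.1, -4.7]
ft_force: [0.6, -0.2, -0.1]
finger_gap: 85.4
```

```bash
python3 - <<'E'
from look import *
st();look("scene","18",[506,220,70],80,60,8)
E
```

```text
t 31.93 tcp [506.9 223.4  59.3] cmd [506.5 223.9  59.3] rot err deg [ 0.04  0.02 -0.02] F [ 0.6 -0.2 -0.1] gap 85.4
scene origin 252 181
```

View pics/scene18.png

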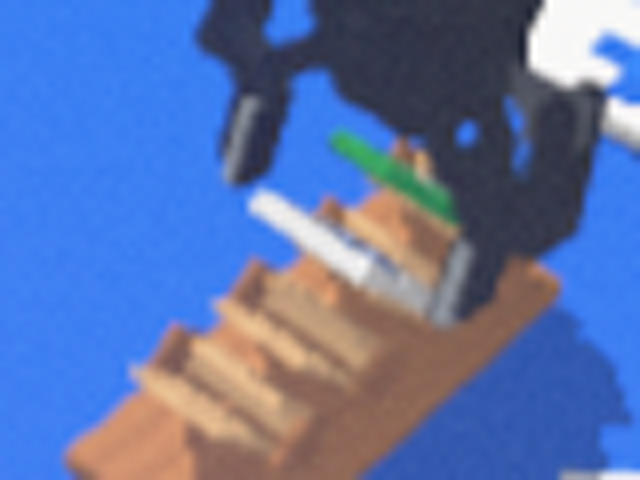

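drive_tool([
  [40,0,0,0,0,0,0],
  [70,0,0,0,0,0,0],
  [90,0,0,0,0,0,0],
  [110,0,0,0,0,0,0],
  [130,0,0,0,0,0,0],
  [160,0,0,0,0,0,0],
  [200,0,0,0,0,0,0],
  [255,0,0,0,0,0,0],
  [255,0,0,0,0,0,0],
  [255,0,0,0,0,0,0],
], squeeze=40)

```text
time: 32.82
tool_pos: [506.9, 224.1, 60.2]
tcp_rot: [0.1, 75.0, -4.5]
ft_force: [-3.6, -0.7, 5.5]
finger_gap: 49.1
```

drive_tool([
  [255,-0.001,0,0.0015,0,0,0],
  [255,-0.003,0,0.004,0,0,0],
  [255,-0.0055,0,0.008,0,0,0],
  [255,-0.0085,0,0.012,0,0,0],
  [255,-0.012,0,0.017,0,0,0],
  [255,-0.016,0,0.023,0,0,0],
  [255,-0.02,0,0.0285,0,0,0],
  [255,-0.025,0,0.0355,0,0,0],
  [255,-0.0275,0,0.039,0,0,0],
  [255,-0.0285,0,0.0405,0,0,0],
])

```text
time: 33.65
tool_pos: [539.7, 221.5, 98.8]
tcp_rot: [0.2, 75.0, -4.4]
ft_force: [-3.2, 1.1, -0.1]
finger_gap: 48.9
```

```bash
python3 - <<'E'
from look import *
upd([-0.0285,0,.0405]);st()
p0,_=getc()
go([p0[0]+4,p0[1]-1,185],0,0)
p,ps,ta=tcp_for("white",36,60,10);print(p)
go([p[0],p[1],150],ps,ta)
p,ps,ta=tcp_for("white",36,11,9);print(p)
go(p,ps,ta)
E
```

```text
t 33.65 tcp [539.7 221.5  98.8] cmd [538.2 221.4  97.3] rot err deg [ 0.03 -0.12  0.04] F [-3.2  1.1 -0.1] gap 48.9
delta [-0.0835, -0.0005, 0.0265] [-0.08, 0.26, 0.01] mm/row 8.8 deg/row 1.56
[np.float64(606.985037383641), np.float64(1.3438208831744731), np.float64(77.888649843633)]
delta [0.035, -0.219, 0.0645] [-0.07, 0.435, -0.015] mm/row 23.1 deg/row 2.53
[np.float64(606.8429336854913), np.float64(1.333759401716918), np.float64(28.787114266639634)]
delta [0.11, -0.0, 0.051] [0.0, 0.02, 0.0] mm/row 12.1 deg/row 0.11
```

drive_tool([
  [255,-0.004,0,0.001,-0.005,0.01,0],
  [255,-0.013,0,0.004,-0.01,0.04,0],
  [255,-0.024,0,0.008,-0.025,0.08,0.005],
  [255,-0.036,0,0.0115,-0.035,0.11,0.005],
  [255,-0.047,0,0.015,-0.045,0.145,0.005],
  [255,-0.059,0,0.019,-0.055,0.18,0.01],
  [255,-0.069,0,0.022,-0.065,0.215,0.01],
  [255,-0.078,0,0.0245,-0.075,0.24,0.01],
  [255,-0.082,-0.0005,0.026,-0.08,0.255,0.01],
  [255,-0.0835,-0.0005,0.0265,-0.08,0.26,0.01],
])

```text
time: 34.48
tool_pos: [543.5, 220.4, 186.0]
tcp_rot: [-4.2, 89.9, -4.2]
ft_force: [0.1, 0.4, -0.7]
finger_gap: 48.9
```

drive_tool([
  [255,0.002,-0.01,0.003,-0.005,0.02,0],
  [255,0.005,-0.033,0.01,-0.01,0.065,0],
  [255,0.01,-0.063,0.018,-0.02,0.125,-0.005],
  [255,0.015,-0.094,0.027,-0.03,0.185,-0.005],
  [255,0.02,-0.125,0.037,-0.04,0.25,-0.01],
  [255,0.025,-0.156,0.046,-0.05,0.31,-0.01],
  [255,0.029,-0.184,0.054,-0.06,0.365,-0.015],
  [255,0.033,-0.205,0.0605,-0.065,0.41,-0.015],
  [255,0.0345,-0.216,0.0635,-0.07,0.43,-0.015],
  [255,0.035,-0.219,0.0645,-0.07,0.435,-0.015],
])

```text
time: 35.32
tool_pos: [606.6, -0.9, 147.3]
tcp_rot: [-179.9, 64.9, -176.0]
ft_force: [0.1, -0.0, -0.5]
finger_gap: 48.7
```

drive_tool([
  [255,0,0,0,0,0,0],
  [255,0.01,0,0.005,0,0,0],
  [255,0.025,0,0.012,0,0.005,0],
  [255,0.042,0,0.02,0,0.01,0],
  [255,0.06,0,0.028,0,0.01,0],
  [255,0.077,0,0.036,0,0.015,0],
  [255,0.092,0,0.043,0,0.015,0],
  [255,0.103,0,0.048,0,0.02,0],
  [255,0.109,0,0.0505,0,0.02,0],
  [255,0.11,0,0.051,0,0.02,0],
])

```text
time: 36.15
tool_pos: [605.6, 1.7, 26.5]
tcp_rot: [180.0, 63.8, -175.9]
ft_force: [-1.1, 0.0, -0.3]
finger_gap: 48.8
```

```bash
python3 - <<'E'
from look import *
st();where("white");overlay("19","white")
E
```

```text
t 36.15 tcp [605.6   1.7  26.5] cmd [606.8   1.5  28.7] rot err deg [-0.01  0.18  0.01] F [-1.1  0.  -0.3] gap 48.8
nominal tile x [36.  -7.9 -9.1] y 0.2 z [36.9 26.  33.9]
```

View pics/scene19.png

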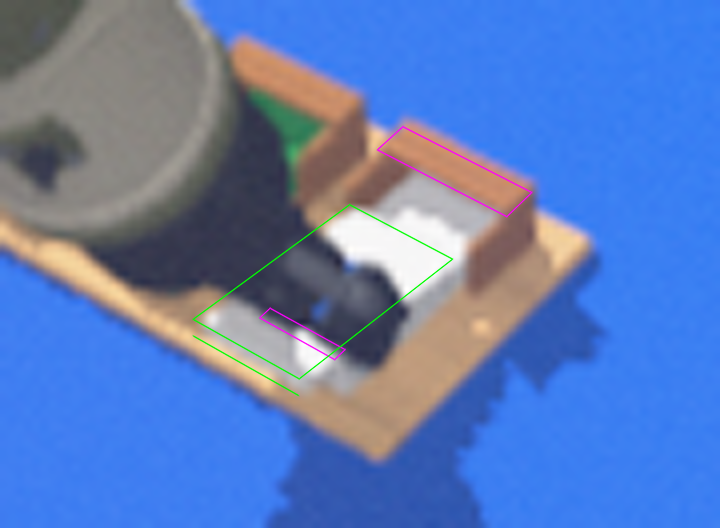

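drive_tool([
  [255,0.001,0,0.0005,0,0,0],
  [255,0.0025,0,0.0015,0,0,0],
  [255,0.0025,0,0.0015,0,0,0],
  [255,0.0035,0,-0.0005,0,0,0],
  [255,0.0055,0,-0.0045,0,0,0],
  [255,0.008,0,-0.01,0,0,0],
  [255,0.0105,0,-0.015,0,0,0],
  [255,0.013,0,-0.02,0,0,0],
  [255,0.0155,0,-0.025,0,0,0],
  [255,0.0175,0,-0.029,0,0,0],
])

```text
time: 37.03
tool_pos: [572.5, -1.0, 25.9]
tcp_rot: [-180.0, 63.9, -175.9]
ft_force: [1.6, -0.2, 0.9]
finger_gap: 48.9
```

drive_tool([
  [255,0.0005,0,-0.001,0,0,0],
  [255,0.001,0,-0.0015,0,0,0],
  [255,0.001,0,-0.0025,0,0,0],
  [255,0.0015,0,-0.003,0,0,0],
  [255,0.0015,0,-0.0035,0,0,0],
  [255,0.002,0,-0.004,0,0,0],
  [255,0.002,0,-0.0045,0,0,0],
  [255,0.002,0,-0.0045,0,0,0],
  [255,0.002,0,-0.0045,0,0,0],
  [255,0.002,0,-0.0045,0,0,0],
])

```text
time: 37.87
tool_pos: [568.9, -1.2, 26.1]
tcp_rot: [-180.0, 64.0, -175.9]
ft_force: [5.3, 0.5, -0.2]
finger_gap: 48.4
```

```bash
python3 - <<'E'
from look import *
upd([.0195,0,-.0335]);st();where("white");overlay("20","white")
E
```

```text
t 37.87 tcp [568.9  -1.2  26.1] cmd [568.2  -1.2  25.9] rot err deg [ 0.   -0.09 -0.  ] F [ 5.3  0.5 -0.2] gap 48.4
nominal tile x [ -2.7 -46.5 -47.8] y 0.2 z [34.1 23.2 31.1]
```

View pics/scene20.png

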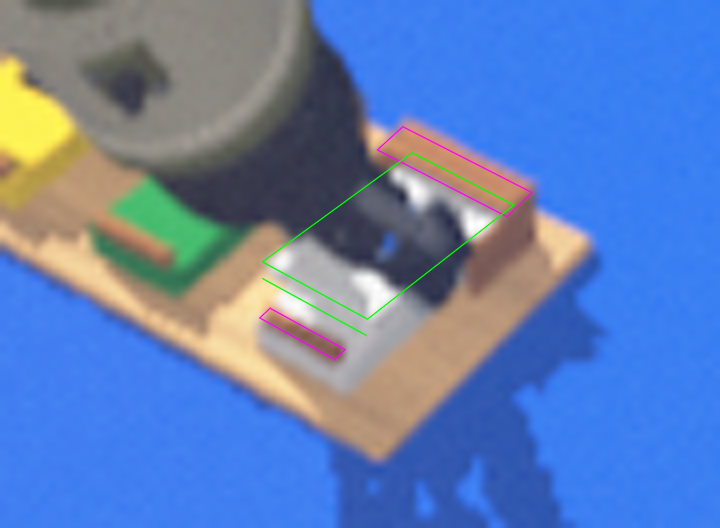

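```bash
python3 - <<'E'
from plan import *
p,ps,ta=tcp_for("white",-0.8,4.7,5);go(p,ps,ta)
p,ps,ta=tcp_for("white",-0.5,1,1);go(p,ps,ta)
E
```

```text
delta [0.003, -0.0, 0.003] [0.0, 0.07, 0.0] mm/row 0.4 deg/row 0.4
delta [0.0035, -0.0, 0.0015] [0.0, 0.07, 0.0] mm/row 0.4 deg/row 0.4
```

drive_tool([
  [255,-0.0005,0,0.001,0,0,0],
  [255,-0.0005,0,0.0015,0,0,0],
  [255,0,0,0.002,0,0.015,0],
  [255,0.001,0,0.002,0,0.025,0],
  [255,0.0015,0,0.0025,0,0.035,0],
  [255,0.002,0,0.0025,0,0.05,0],
  [255,0.0025,0,0.003,0,0.06,0],
  [255,0.003,0,0.003,0,0.07,0],
  [255,0.003,0,0.003,0,0.07,0],
  [255,0.003,0,0.003,0,0.07,0],
])

```text
time: 38.75
tool_pos: [569.3, -1.2, 21.6]
tcp_rot: [-180.0, 59.9, -175.9]
ft_force: [-2.2, -0.2, 2.7]
finger_gap: 48.9
```

drive_tool([
  [255,0.0005,0,0,0,0.01,0],
  [255,0.001,0,0.0005,0,0.02,0],
  [255,0.0015,0,0.0005,0,0.03,0],
  [255,0.002,0,0.001,0,0.04,0],
  [255,0.0025,0,0.001,0,0.05,0],
  [255,0.003,0,0.0015,0,0.06,0],
  [255,0.0035,0,0.0015,0,0.07,0],
  [255,0.0035,0,0.0015,0,0.07,0],
  [255,0.0035,0,0.0015,0,0.07,0],
  [255,0.0035,0,0.0015,0,0.07,0],
])

```text
time: 39.58
tool_pos: [569.3, -1.2, 18.1]
tcp_rot: [-180.0, 55.9, -175.9]
ft_force: [0.1, 0.9, 4.1]
finger_gap: 48.8
```

```bash
python3 - <<'E'
from look import *
st();where("white");overlay("21","white")
E
```

```text
t 39.58 tcp [569.3  -1.2  18.1] cmd [569.2  -1.2  18.1] rot err deg [-0.  0. -0.] F [0.1 0.9 4.1] gap 48.8
nominal tile x [ -0.6 -45.5 -45.6] y 0.2 z [27.  22.3 30.3]
```

View pics/scene21.png

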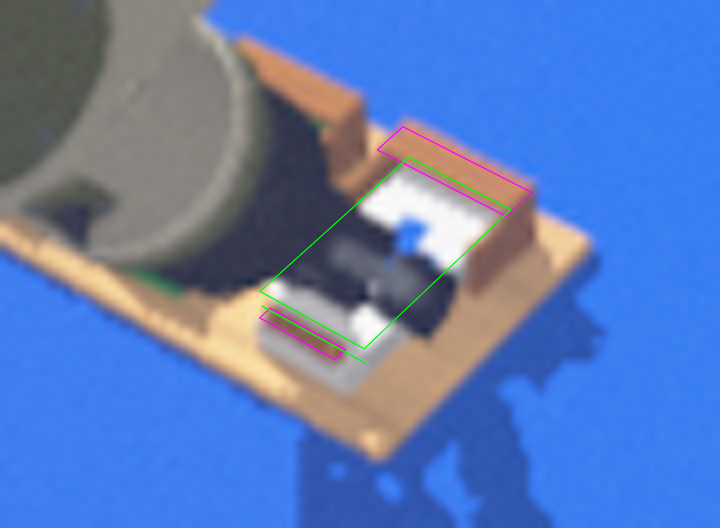

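drive_tool([
  [120,0,0,0,0,0,0],
  [100,0,0,0,0,0,0],
  [85,0,0,0,0,0,0],
  [75,0,0,0,0,0,0],
  [75,0,0,0,0,0,0],
  [75,0,0,0,0,0,0],
  [75,0,0,0,0,0,0],
  [75,0,0,0,0,0,0],
  [75,0,0,0,0,0,0],
  [75,0,0,0,0,0,0],
])

```text
time: 40.47
tool_pos: [569.2, -1.2, 18.1]
tcp_rot: [-180.0, 55.9, -175.9]
ft_force: [-0.2, 0.1, 0.8]
finger_gap: 60.0
```

drive_tool([
  [75,-0.004,0,0,0,0,0],
  [75,-0.012,0,0,0,0,0],
  [75,-0.022,0,0,0,0,0],
  [75,-0.036,0,0,0,0,0],
  [60,-0.054,0,0,0,0,0],
  [40,-0.075,0,0,0,0,0],
  [20,-0.098,0,0,0,0,0],
  [0,-0.12,0,0,0,0,0],
  [0,-0.135,0,0,0,0,0],
  [0,-0.14,0,0,0,0,0],
])

```text
time: 41.3
tool_pos: [649.9, 4.5, 138.0]
tcp_rot: [-179.9, 56.3, -175.8]
ft_force: [0.1, 0.2, 1.6]
finger_gap: 85.4
```

```bash
python3 - <<'E'
from look import *
upd([-.14,0,0]);st();look("scene","22",[577,-40,26],90,66,8)
go([464.7,227.1,175],-4.7,15)
go([464.7,227.1,59.2],-4.7,15)
E
```

```text
t 41.3 tcp [649.9   4.5 138. ] cmd [647.4   4.4 134. ] rot err deg [ 0.02 -0.34 -0.03] F [0.1 0.2 1.6] gap 85.4
scene origin 164 161
delta [0.0595, 0.235, -0.1605] [0.155, -0.855, 0.025] mm/row 29.1 deg/row 4.98
delta [0.1115, 0.0, -0.03] [0.0, 0.0, 0.0] mm/row 11.5 deg/row 0.0
```

View pics/scene22.png

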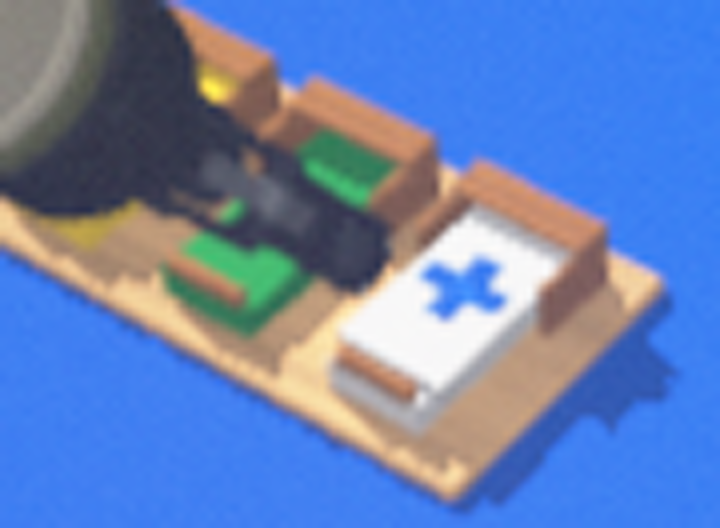

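drive_tool([
  [0,0.003,0.01,-0.007,0.005,-0.04,0],
  [0,0.009,0.035,-0.024,0.02,-0.13,0.005],
  [0,0.017,0.067,-0.046,0.045,-0.245,0.005],
  [0,0.026,0.1,-0.069,0.065,-0.365,0.01],
  [0,0.034,0.135,-0.092,0.09,-0.49,0.015],
  [0,0.043,0.168,-0.115,0.11,-0.61,0.02],
  [0,0.05,0.198,-0.135,0.13,-0.72,0.02],
  [0,0.056,0.221,-0.151,0.145,-0.805,0.025],
  [0,0.059,0.232,-0.1585,0.155,-0.845,0.025],
  [0,0.0595,0.235,-0.1605,0.155,-0.855,0.025],
])

```text
time: 42.18
tool_pos: [459.8, 228.6, 172.7]
tcp_rot: [0.3, 74.8, -4.3]
ft_force: [-0.5, -0.1, -0.4]
finger_gap: 85.7
```

drive_tool([
  [0,0.006,0,-0.0015,0,0,0],
  [0,0.022,0,-0.006,0,0,0],
  [0,0.042,0,-0.0115,0,0,0],
  [0,0.062,0,-0.0165,0,0,0],
  [0,0.08,0,-0.0215,0,0,0],
  [0,0.095,0,-0.0255,0,0,0],
  [0,0.105,0,-0.028,0,0,0],
  [0,0.11,0,-0.0295,0,0,0],
  [0,0.1115,0,-0.03,0,0,0],
  [0,0.1115,0,-0.03,0,0,0],
])

```text
time: 43.02
tool_pos: [464.8, 226.7, 59.1]
tcp_rot: [-0.3, 75.0, -4.9]
ft_force: [-0.4, -0.5, 1.0]
finger_gap: 85.5
```

```bash
python3 - <<'E'
from look import *
st();look("scene","23",[465,225,70],80,60,8)
E
```

```text
t 43.02 tcp [464.8 226.7  59.1] cmd [464.7 226.9  59.2] rot err deg [ 0.01  0.02 -0.02] F [-0.4 -0.5  1. ] gap 85.5
scene origin 262 174
```

View pics/scene23.png

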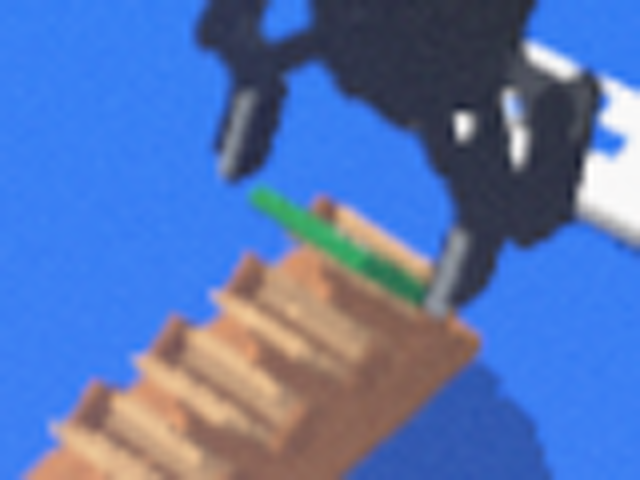

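drive_tool([
  [40,0,0,0,0,0,0],
  [70,0,0,0,0,0,0],
  [90,0,0,0,0,0,0],
  [110,0,0,0,0,0,0],
  [130,0,0,0,0,0,0],
  [160,0,0,0,0,0,0],
  [200,0,0,0,0,0,0],
  [255,0,0,0,0,0,0],
  [255,0,0,0,0,0,0],
  [255,0,0,0,0,0,0],
], squeeze=40)

```text
time: 43.9
tool_pos: [465.1, 227.1, 60.2]
tcp_rot: [-0.1, 74.9, -4.8]
ft_force: [-4.4, -1.4, 5.7]
finger_gap: 49.3
```

drive_tool([
  [255,-0.001,0,0.0015,0,0,0],
  [255,-0.003,0,0.004,0,0,0],
  [255,-0.0055,0,0.008,0,0,0],
  [255,-0.0085,0,0.012,0,0,0],
  [255,-0.012,0,0.017,0,0,0],
  [255,-0.016,0,0.023,0,0,0],
  [255,-0.02,0,0.0285,0,0,0],
  [255,-0.025,0,0.0355,0,0,0],
  [255,-0.0275,0,0.039,0,0,0],
  [255,-0.0285,0,0.0405,0,0,0],
])

```text
time: 44.73
tool_pos: [497.8, 224.5, 98.7]
tcp_rot: [-0.0, 74.9, -4.7]
ft_force: [-1.9, 0.8, 0.6]
finger_gap: 49.3
```

```bash
python3 - <<'E'
from look import *
upd([-0.0285,0,.0405]);st()
p0,_=getc()
go([p0[0]+4,p0[1]-1,185],0,0)
p,ps,ta=tcp_for("green",36,60,10);print(p)
go([p[0],p[1],150],ps,ta)
p,ps,ta=tcp_for("green",36,11,9);print(p)
go(p,ps,ta)
E
```

```text
t 44.73 tcp [497.8 224.5  98.7] cmd [496.3 224.3  97.2] rot err deg [ 0.04 -0.12  0.05] F [-1.9  0.8  0.6] gap 49.3
delta [-0.0835, -0.001, 0.0265] [-0.08, 0.26, 0.01] mm/row 8.8 deg/row 1.56
[np.float64(612.917704201859), np.float64(-82.44641401579221), np.float64(77.888649843633)]
delta [0.0355, -0.3055, 0.113] [-0.07, 0.44, -0.015] mm/row 32.8 deg/row 2.55
[np.float64(612.7756005037093), np.float64(-82.45647549724976), np.float64(28.787114266639634)]
delta [0.11, 0.0, 0.051] [-0.0, 0.015, 0.0] mm/row 12.1 deg/row 0.09
```

drive_tool([
  [255,-0.004,0,0.001,-0.005,0.01,0],
  [255,-0.013,0,0.004,-0.01,0.04,0],
  [255,-0.024,0,0.008,-0.025,0.08,0.005],
  [255,-0.036,-0.0005,0.0115,-0.035,0.11,0.005],
  [255,-0.047,-0.0005,0.015,-0.045,0.145,0.005],
  [255,-0.059,-0.0005,0.019,-0.055,0.18,0.01],
  [255,-0.069,-0.001,0.022,-0.065,0.215,0.01],
  [255,-0.078,-0.001,0.0245,-0.075,0.24,0.01],
  [255,-0.082,-0.001,0.026,-0.08,0.255,0.01],
  [255,-0.0835,-0.001,0.0265,-0.08,0.26,0.01],
])

```text
time: 45.57
tool_pos: [501.2, 223.1, 185.8]
tcp_rot: [-24.4, 89.8, -24.4]
ft_force: [-0.5, 0.4, 0.5]
finger_gap: 48.9
```

drive_tool([
  [255,0.002,-0.02,0.007,-0.005,0.03,0],
  [255,0.006,-0.05,0.019,-0.01,0.075,0],
  [255,0.01,-0.086,0.032,-0.02,0.125,-0.005],
  [255,0.014,-0.122,0.045,-0.03,0.175,-0.005],
  [255,0.018,-0.158,0.058,-0.035,0.23,-0.01],
  [255,0.023,-0.194,0.072,-0.045,0.28,-0.01],
  [255,0.027,-0.23,0.085,-0.055,0.33,-0.015],
  [255,0.031,-0.264,0.098,-0.06,0.38,-0.015],
  [255,0.034,-0.29,0.1075,-0.065,0.42,-0.015],
  [255,0.0355,-0.3055,0.113,-0.07,0.44,-0.015],
])

```text
time: 46.4
tool_pos: [612.9, -85.9, 147.4]
tcp_rot: [-179.8, 64.6, -175.9]
ft_force: [0.1, -0.6, -1.0]
finger_gap: 49.1
```

drive_tool([
  [255,0,0,0,0,0,0],
  [255,0.01,0,0.005,0,0,0],
  [255,0.025,0,0.012,0,0.005,0],
  [255,0.042,0,0.02,0,0.01,0],
  [255,0.06,0,0.028,0,0.01,0],
  [255,0.077,0,0.036,0,0.01,0],
  [255,0.092,0,0.043,0,0.015,0],
  [255,0.103,0,0.048,0,0.015,0],
  [255,0.109,0,0.0505,0,0.015,0],
  [255,0.11,0,0.051,0,0.015,0],
])

```text
time: 47.23
tool_pos: [611.2, -82.1, 26.6]
tcp_rot: [-179.9, 63.8, -175.9]
ft_force: [-1.1, -0.3, -1.0]
finger_gap: 49.1
```

```bash
python3 - <<'E'
from look import *
st();where("green");overlay("24","green")
E
```

```text
t 47.23 tcp [611.2 -82.1  26.6] cmd [612.6 -82.7  28.7] rot err deg [-0.05  0.18  0.03] F [-1.1 -0.3 -1. ] gap 49.1
nominal tile x [35.8 -8.  -9.3] y -0.2 z [36.9 25.9 33.8]
```

View pics/scene24.png

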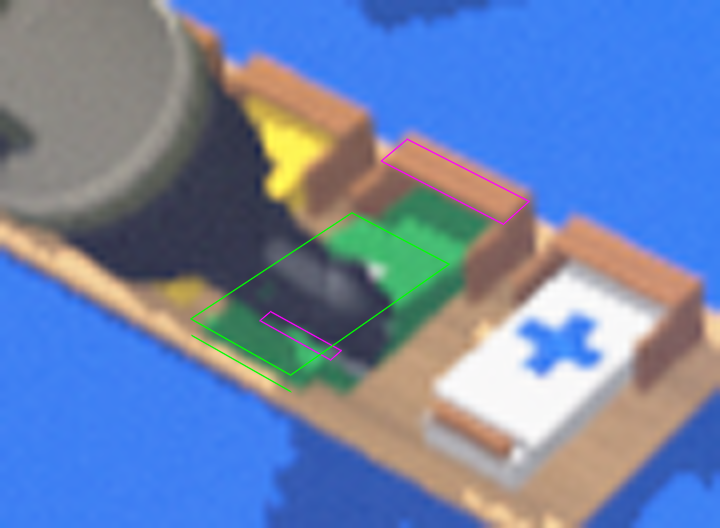

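drive_tool([
  [255,0.001,0,0.0005,0,0,0],
  [255,0.0025,0,0.0015,0,0,0],
  [255,0.0025,0,0.0015,0,0,0],
  [255,0.0035,0,-0.0005,0,0,0],
  [255,0.0055,0,-0.0045,0,0,0],
  [255,0.008,0,-0.01,0,0,0],
  [255,0.0105,0,-0.015,0,0,0],
  [255,0.013,0,-0.02,0,0,0],
  [255,0.0155,0,-0.025,0,0,0],
  [255,0.0175,0,-0.029,0,0,0],
])

```text
time: 48.12
tool_pos: [578.2, -85.2, 25.9]
tcp_rot: [-179.8, 64.0, -175.8]
ft_force: [0.0, -0.1, 0.2]
finger_gap: 49.1
```

drive_tool([
  [255,0.0005,0,-0.001,0,0,0],
  [255,0.001,0,-0.0015,0,0,0],
  [255,0.001,0,-0.0025,0,0,0],
  [255,0.0015,0,-0.003,0,0,0],
  [255,0.0015,0,-0.0035,0,0,0],
  [255,0.002,0,-0.004,0,0,0],
  [255,0.002,0,-0.0045,0,0,0],
  [255,0.002,0,-0.0045,0,0,0],
  [255,0.002,0,-0.0045,0,0,0],
  [255,0.002,0,-0.0045,0,0,0],
])

```text
time: 48.95
tool_pos: [574.9, -85.4, 26.1]
tcp_rot: [-179.8, 64.1, -175.8]
ft_force: [5.4, -0.5, 0.4]
finger_gap: 49.0
```

```bash
python3 - <<'E'
from look import *
upd([.0195,0,-.0335]);st();where("green");overlay("25","green")
p,ps,ta=tcp_for("green",-0.7,4.7,5);go(p,ps,ta)
p,ps,ta=tcp_for("green",-0.4,1,1);go(p,ps,ta)
E
```

```text
t 48.95 tcp [574.9 -85.4  26.1] cmd [574.  -85.4  25.9] rot err deg [ 0.   -0.12 -0.01] F [ 5.4 -0.5  0.4] gap 49.0
nominal tile x [ -2.8 -46.7 -47.9] y -0.2 z [34.1 23.1 31. ]
delta [0.0025, 0.0, 0.003] [-0.0, 0.07, 0.0] mm/row 0.4 deg/row 0.4
delta [0.004, 0.0, 0.002] [-0.0, 0.07, 0.0] mm/row 0.4 deg/row 0.4
```

View pics/scene25.png

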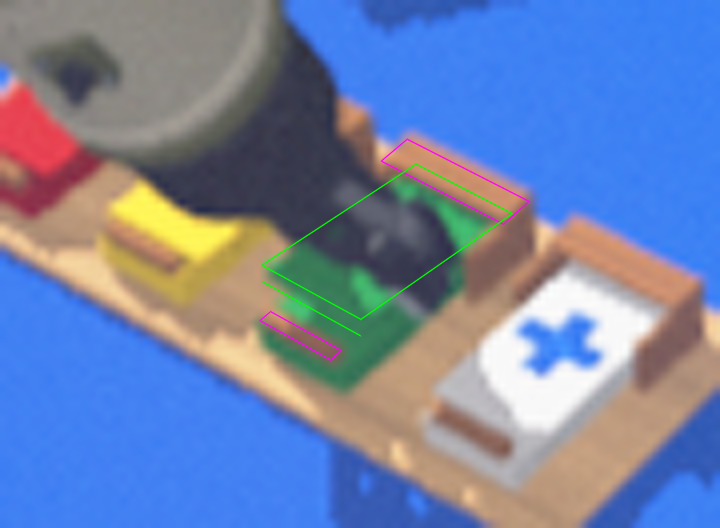

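drive_tool([
  [255,-0.0005,0,0.001,0,0,0],
  [255,-0.0005,0,0.0015,0,0,0],
  [255,0,0,0.002,0,0.015,0],
  [255,0.001,0,0.002,0,0.025,0],
  [255,0.0015,0,0.0025,0,0.035,0],
  [255,0.002,0,0.0025,0,0.05,0],
  [255,0.0025,0,0.003,0,0.06,0],
  [255,0.0025,0,0.003,0,0.07,0],
  [255,0.0025,0,0.003,0,0.07,0],
  [255,0.0025,0,0.003,0,0.07,0],
])

```text
time: 49.83
tool_pos: [575.5, -85.2, 22.0]
tcp_rot: [-179.9, 60.0, -175.8]
ft_force: [-0.8, -1.0, 0.8]
finger_gap: 48.9
```

drive_tool([
  [255,0.0005,0,0,0,0.01,0],
  [255,0.001,0,0.0005,0,0.02,0],
  [255,0.0015,0,0.001,0,0.03,0],
  [255,0.0025,0,0.001,0,0.04,0],
  [255,0.003,0,0.0015,0,0.05,0],
  [255,0.0035,0,0.0015,0,0.06,0],
  [255,0.004,0,0.002,0,0.07,0],
  [255,0.004,0,0.002,0,0.07,0],
  [255,0.004,0,0.002,0,0.07,0],
  [255,0.004,0,0.002,0,0.07,0],
])

```text
time: 50.67
tool_pos: [575.4, -85.4, 18.0]
tcp_rot: [-179.9, 56.0, -175.8]
ft_force: [-0.4, 1.1, 3.3]
finger_gap: 48.8
```

```bash
python3 - <<'E'
from look import *
st();where("green");overlay("26","green")
E
```

```text
t 50.67 tcp [575.4 -85.4  18. ] cmd [575.4 -85.3  17.8] rot err deg [ 0.    0.02 -0.  ] F [-0.4  1.1  3.3] gap 48.8
nominal tile x [ -0.3 -45.2 -45.4] y -0.2 z [26.8 22.  30. ]
```

View pics/scene26.png

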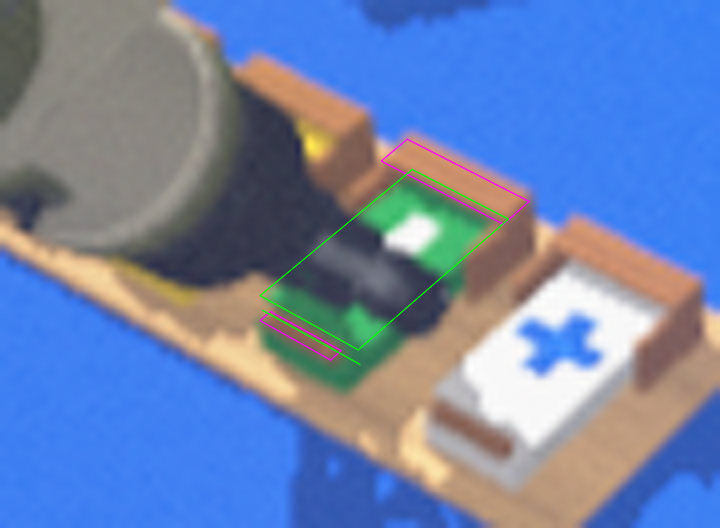

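drive_tool([
  [120,0,0,0,0,0,0],
  [100,0,0,0,0,0,0],
  [85,0,0,0,0,0,0],
  [75,0,0,0,0,0,0],
  [75,0,0,0,0,0,0],
  [75,0,0,0,0,0,0],
  [75,0,0,0,0,0,0],
  [75,0,0,0,0,0,0],
  [75,0,0,0,0,0,0],
  [75,0,0,0,0,0,0],
])

```text
time: 51.55
tool_pos: [575.4, -85.3, 17.8]
tcp_rot: [-179.9, 56.0, -175.9]
ft_force: [-0.6, 0.6, 0.4]
finger_gap: 60.2
```

drive_tool([
  [75,-0.004,0,0,0,0,0],
  [75,-0.012,0,0,0,0,0],
  [75,-0.022,0,0,0,0,0],
  [75,-0.036,0,0,0,0,0],
  [75,-0.054,0,0,0,0,0],
  [75,-0.075,0,0,0,0,0],
  [75,-0.098,0,0,0,0,0],
  [75,-0.12,0,0,0,0,0],
  [75,-0.135,0,0,0,0,0],
  [75,-0.14,0,0,0,0,0],
])

```text
time: 52.38
tool_pos: [655.9, -79.6, 137.8]
tcp_rot: [-179.7, 56.3, -175.7]
ft_force: [-0.5, 0.1, 0.8]
finger_gap: 60.4
```

```bash
python3 - <<'E'
from look import *
upd([-.14,0,0]);st();
go([480,130,260],0,0)
E
```

```text
t 52.38 tcp [655.9 -79.6 137.8] cmd [653.5 -79.7 133.9] rot err deg [ 0.03 -0.33 -0.06] F [-0.5  0.1  0.8] gap 60.4
delta [-0.016, 0.221, -0.202] [0.07, -0.595, 0.02] mm/row 30.0 deg/row 3.43
```

drive_tool([
  [75,-0.001,0.01,-0.009,0.005,-0.03,0],
  [75,-0.003,0.033,-0.03,0.01,-0.09,0.005],
  [75,-0.005,0.063,-0.058,0.02,-0.17,0.005],
  [75,-0.007,0.095,-0.087,0.03,-0.255,0.01],
  [75,-0.009,0.127,-0.116,0.04,-0.34,0.01],
  [75,-0.011,0.159,-0.145,0.05,-0.425,0.015],
  [75,-0.013,0.187,-0.171,0.06,-0.5,0.015],
  [75,-0.015,0.208,-0.19,0.065,-0.56,0.02],
  [75,-0.016,0.219,-0.2,0.07,-0.59,0.02],
  [75,-0.016,0.221,-0.202,0.07,-0.595,0.02],
])

```text
time: 53.22
tool_pos: [477.3, 133.2, 263.9]
tcp_rot: [2.8, 89.5, 2.9]
ft_force: [0.6, -0.5, 0.4]
finger_gap: 59.8
```

```bash
python3 - <<'E'
from look import *
st();d=look("top","27",[540,-170,30],180,130,4);d=look("scene","27",[540,-170,30],160,110,5)
E
```

```text
t 53.22 tcp [477.3 133.2 263.9] cmd [479.8 129.8 259.9] rot err deg [-0.13 -0.39  0.17] F [ 0.6 -0.5  0.4] gap 59.8
top origin 256 130
scene origin 108 114
```

View pics/top27.png

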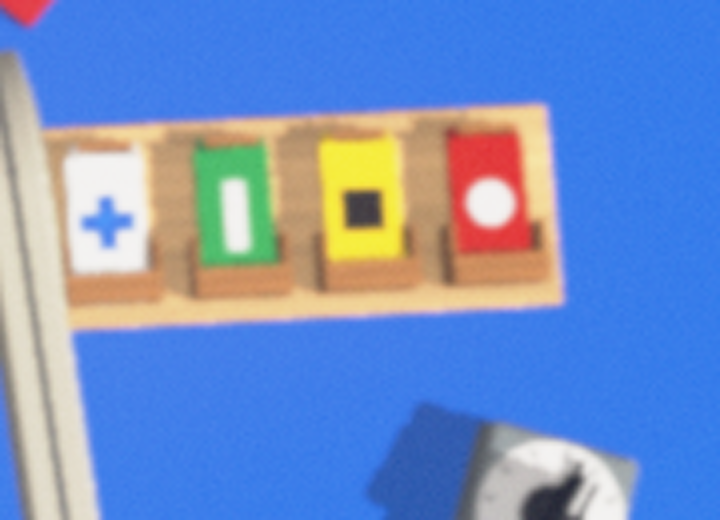

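View pics/scene27.png

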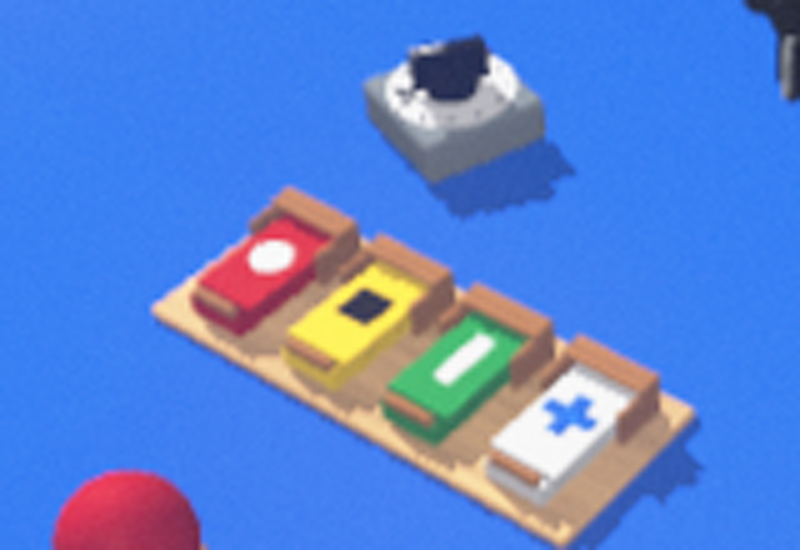

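```bash
python3 - <<'E'
from look import *
t=load("top27");f=t["frame"].astype(float);B,G,Rr=f[...,0],f[...,1],f[...,2]
a=np.radians(BY);O=np.array([573.8,-129.1])
def loc(P): q=P[:,:2]-O;return np.c_[q@[np.cos(a),np.sin(a)],q@[-np.sin(a),np.cos(a)]]
def cen(c):
    m=cv2.moments(c.astype(np.float32).reshape(-1,1,2));return [m["m10"]/m["m00"],m["m01"]/m["m00"]]
for k,img,thr,bx in [("red",G,150,(370,170,388,190)),("yellow",-G,-130,(338,172,356,192)),("green",Rr,160,(307,170,322,197)),("white",B-Rr,80,(274,176,292,196))]:
    c=softc(img,thr,bx)[0];print(k,(loc(onplane(t,[cen(c)],30))[0]-[0,PY[k]]).round(1))
print("")
look("top","28",[398,-303,40],60,45,13)
look("scene","28",[398,-303,50],60,45,13)
E
```

```text
red [-0.6  0.5]
yellow [-0.6  0.6]
green [-0.7  0.4]
white [-0.9  1. ]

top origin 369 229
scene origin 160 107
```

View pics/top28.png

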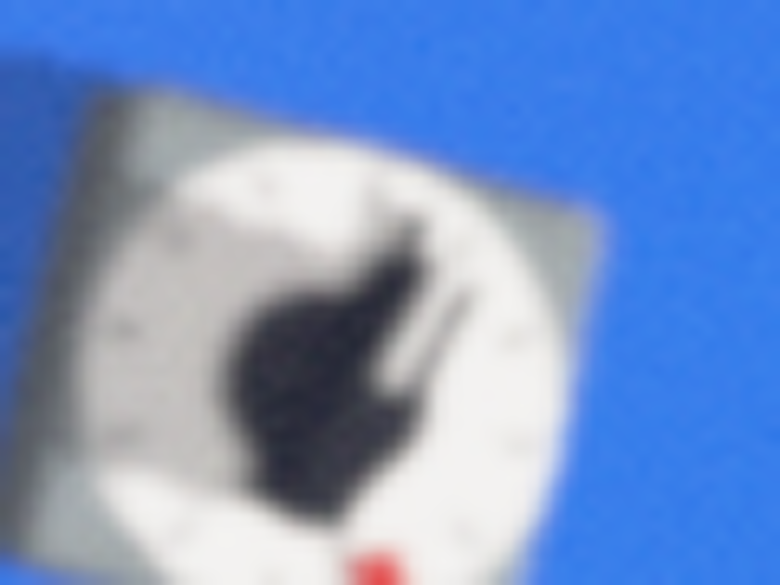

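View pics/scene28.png

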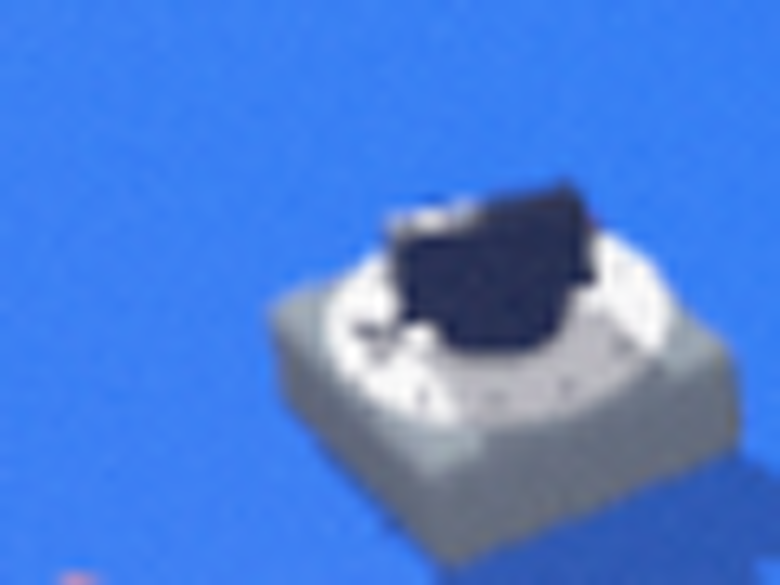

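```bash
cat > dial.py <<'E'
from look import *
def cen(c):
    m=cv2.moments(c.astype(np.float32).reshape(-1,1,2));return [m["m10"]/m["m00"],m["m01"]/m["m00"]]
def dial(t,out=None,cx=(398,-303)):
    f=t["frame"].astype(float);B,G,Rr=f[...,0],f[...,1],f[...,2]
    u,v=proj(t,[[*cx,40]])[0].astype(int);bx=(max(u-32,0),max(v-30,0),u+32,v+30)
    res={}
    c=softc(Rr-B,-75,bx)[0];P=onplane(t,c,36)[:,:2];L,C=quad(P,.25);res["block"]=C.mean(0).round(1);print("block corners",C.round(1).tolist(),np.degrees(np.arctan2(L[:,1],L[:,0])).round(1))
    # face: white/gray neutral & bright or its shaded part
    hsv=cv2.cvtColor(t["frame"],cv2.COLOR_BGR2HSV).astype(float)
    r=softc(np.minimum(Rr-G,Rr-B),50,bx)
    if r: c=r[0];print("marker px",np.round(cen(c),1),"area",cv2.contourArea(c.astype(np.float32)));res["marker"]=onplane(t,[cen(c)],40)[0][:2].round(1)
    x0,y0,x1,y1=bx
    im=cv2.resize(t["frame"][y0:y1,x0:x1],None,fx=12,fy=10 if 0 else 12,interpolation=cv2.INTER_CUBIC)[:600]
    return res,im,(x0,y0)
E
python3 - <<'E'
from dial import *
t=load("top28");r,im,o=dial(t);print(r,o);cv2.imwrite("pics/dial.png",im)
E
```

```text
block corners [[319.0, -321.0], [414.70001220703125, -347.29998779296875], [441.3999938964844, -243.60000610351562], [347.20001220703125, -218.3000030517578]] [-15.3  75.6 -15.   74.7]
marker px [398.1 274.2] area 22.430543687660247
{'block': array([ 380.6, -282.6], dtype=float32), 'marker': array([ 340.1, -298.6])} (np.int64(367), np.int64(221))
```

View pics/dial.png

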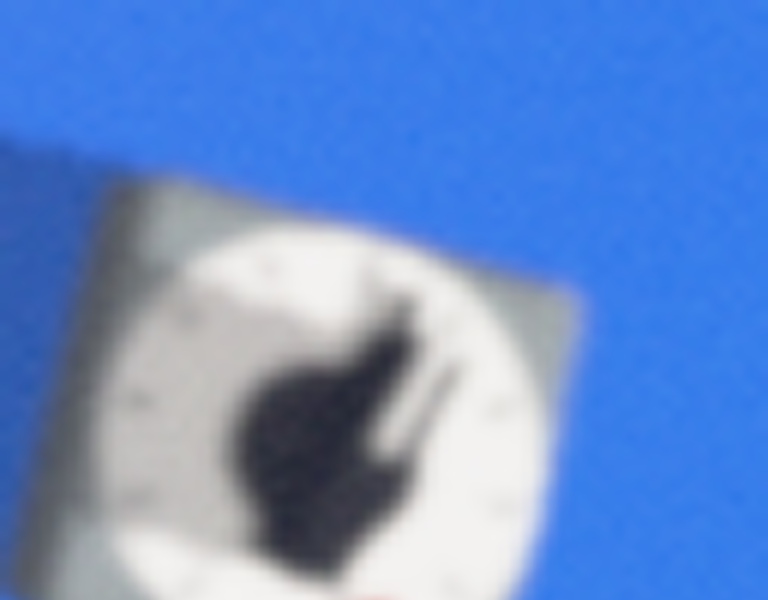

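```bash
python3 - <<'E'
from dial import *
t=load("top28");f=t["frame"].astype(float);B,G,Rr=f[...,0],f[...,1],f[...,2]
for p in [(372,256),(380,235),(385,270),(376,250),(410,260),(411,248),(398,262)]: print(p,t["frame"][p[1],p[0]])
for thr in (172,):
    c=softc(Rr,thr,(367,221,431,285))
    for cc in c[:2]:
        P=onplane(t,cc,39)[:,:2]
        h=cv2.convexHull(P.astype(np.float32)).reshape(-1,2)
        e=cv2.fitEllipse(h);print(thr,len(cc),e,cv2.minEnclosingCircle(h))
# dark: pointer+knob
dk=-(np.stack([B,G,Rr]).max(0))
c=softc(dk,-130,(375,235,420,285))[0]
print("marker",onplane(t,[[398.1,274.2]],40)[0])
im=cv2.resize(t["frame"][236:286,372:422],None,fx=12,fy=12,interpolation=cv2.INTER_CUBIC)
cv2.polylines(im,[np.round(((c-[372,236]+.5)*12-.5)).astype(np.int32)],True,(0,255,0),1)
cv2.imwrite("pics/dk.png",im)
E
```

```text
(372, 256) [99 91 85]
(380, 235) [185 120  94]
(385, 270) [240 242 243]
(376, 250) [141 139 139]
(410, 260) [239 239 240]
(411, 248) [172 170 164]
(398, 262) [76 65 64]
172 674 ((379.2771301269531, -287.94903564453125), (97.24284362792969, 100.32946014404297), 73.84900665283203) ((379.4930725097656, -286.8423767089844), 51.64524841308594)
marker [ 340.05197362 -298.62326624   40.        ]
```

View pics/dk.png

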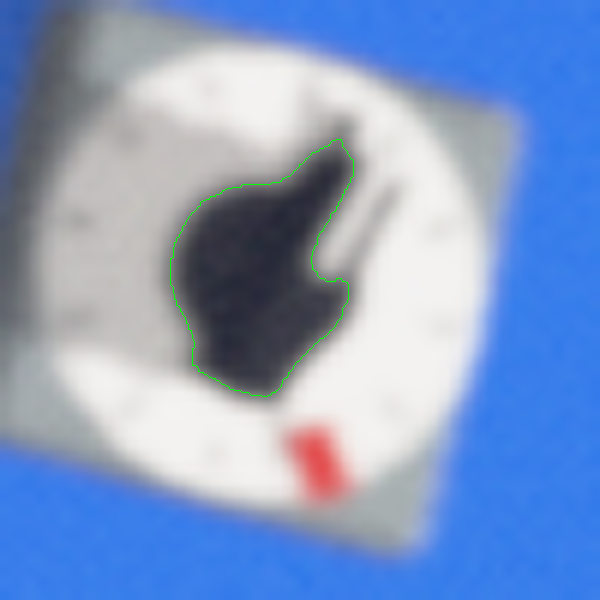

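```bash
python3 - <<'E'
from dial import *
t=load("top28")
g=lambda x,y,z:onplane(t,[[372+x/12,236+y/12]],z)[0][:2].round(1)
A=np.array([379.4,-286.4])
for nm,x,y,z in [("tip",345,122,40),("tipdark",340,140,40),("stripe far end L",352,155,74),("dark line far end",395,185,74),("dark line near",350,275,74),("bar back R corner",350,290,74),("back mid",268,395,74),("back L",200,368,74),("hub left",172,270,44)]:
    p=g(x,y,z);d=p-A;print(nm,p,"rel",d.round(1),"r",np.hypot(*d).round(1),"ang",np.degrees(np.arctan2(d[1],d[0])).round(1))
# predicted bar outline for angle guesses
im=cv2.imread("pics/dk.png")
for ang,col in((-33,(0,255,255)),(-40,(255,0,255))):
    a=np.radians(ang);u=np.array([np.cos(a),np.sin(a)]);v=np.array([-u[1],u[0]])
    for z in(44,74):
        q=[np.r_[A+sx*28*u+sy*7*v,z] for sx,sy in((1,1),(1,-1),(-1,-1),(-1,1))]
        uv=(proj(t,q)-[372,236]+.5)*12-.5;cv2.polylines(im,[np.round(uv).astype(np.int32)],True,col,1)
    uv=(proj(t,[np.r_[A+40*u,40]])-[372,236]+.5)*12-.5;cv2.circle(im,tuple(np.round(uv[0]).astype(int)),4,col,1)
cv2.imwrite("pics/dk2.png",im)
E
```

```text
tip [ 411.  -306.8] rel [ 31.6 -20.4] r 37.6 ang -32.8
tipdark [ 407.2 -305.7] rel [ 27.8 -19.3] r 33.8 ang -34.8
stripe far end L [ 404.2 -296. ] rel [24.8 -9.6] r 26.6 ang -21.2
dark line far end [ 398.2 -304.8] rel [ 18.8 -18.4] r 26.3 ang -44.4
dark line near [ 379.6 -295.1] rel [ 0.2 -8.7] r 8.7 ang -88.7
bar back R corner [ 376.5 -295. ] rel [-2.9 -8.6] r 9.1 ang -108.6
back mid [ 354.9 -277.7] rel [-24.5   8.7] r 26.0 ang 160.4
back L [ 360.1 -263.7] rel [-19.3  22.7] r 29.8 ang 130.4
hub left [ 379.1 -267.9] rel [-0.3 18.5] r 18.5 ang 90.9
```

View pics/dk2.png

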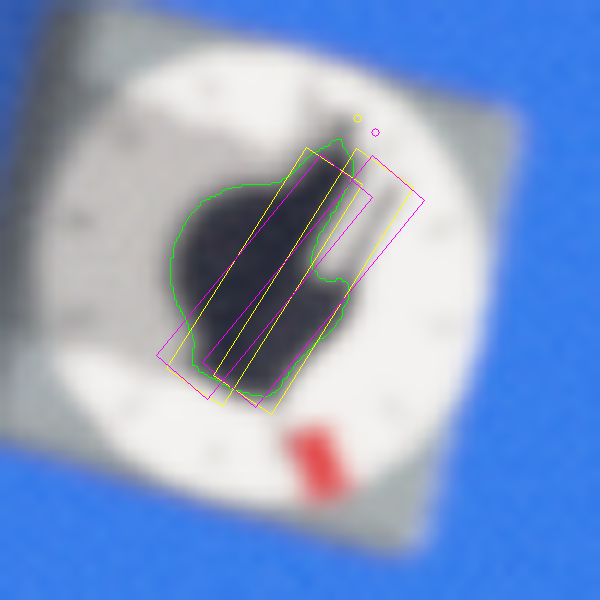

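```bash
python3 - <<'E'
from look import *
st()
go([420,-100,220],-12,0)
go([380,-285.3,140],-30,0)
E
```

```text
t 53.42 tcp [479.9 129.5 259.8] cmd [479.8 129.8 259.9] rot err deg [-0.04 -0.01 -0.03] F [-0.4  0.3 -0.9] gap 60.4
delta [0.0405, -0.2295, -0.0595] [0.21, 0.0, 0.0] mm/row 24.1 deg/row 1.2
delta [0.08, -0.1895, -0.0005] [0.31, 0.005, 0.0] mm/row 20.6 deg/row 1.78
```

drive_tool([
  [75,0.002,-0.011,-0.003,0.01,0,0],
  [75,0.006,-0.035,-0.009,0.03,0,0],
  [75,0.012,-0.066,-0.017,0.06,0,0],
  [75,0.017,-0.098,-0.025,0.09,0,0],
  [75,0.023,-0.131,-0.034,0.12,0,0],
  [75,0.029,-0.164,-0.042,0.15,0,0],
  [75,0.034,-0.193,-0.05,0.175,0,0],
  [75,0.038,-0.215,-0.056,0.195,0,0],
  [75,0.04,-0.226,-0.0585,0.205,0,0],
  [75,0.0405,-0.2295,-0.0595,0.21,0,0],
])

```text
time: 54.25
tool_pos: [418.5, -103.0, 217.9]
tcp_rot: [-123.7, 89.8, -136.1]
ft_force: [-0.5, -0.4, -0.9]
finger_gap: 60.2
```

drive_tool([
  [75,0.004,-0.009,0,0.015,0,0],
  [75,0.012,-0.029,0,0.045,0,0],
  [75,0.023,-0.054,0,0.09,0,0],
  [75,0.034,-0.081,0,0.13,0,0],
  [75,0.046,-0.108,0,0.175,0.005,0],
  [75,0.057,-0.135,0,0.22,0.005,0],
  [75,0.067,-0.159,-0.0005,0.26,0.005,0],
  [75,0.075,-0.177,-0.0005,0.29,0.005,0],
  [75,0.079,-0.187,-0.0005,0.305,0.005,0],
  [75,0.08,-0.1895,-0.0005,0.31,0.005,0],
])

```text
time: 55.08
tool_pos: [379.0, -286.0, 138.8]
tcp_rot: [-159.7, 89.7, 170.4]
ft_force: [0.3, 0.0, 0.1]
finger_gap: 60.3
```

```bash
python3 - <<'E'
from look import *
st();look("scene","29",[380,-285,70],100,75,7)
from bench import sense;print(sense()["joint_pos"].round(1))
go([380,-285.3,47],-30,0)
E
```

```text
t 55.08 tcp [ 379.  -286.   138.8] cmd [ 380.  -285.2  140.2] rot err deg [0.13 0.14 0.02] F [0.3 0.  0.1] gap 60.3
scene origin 146 87
[-4.300e+01 -8.400e+00  1.108e+02 -1.000e-01  7.780e+01 -1.031e+02]
delta [0.093, 0.0, 0.0] [0.0, -0.0, 0.0] mm/row 9.3 deg/row 0.0
```

View pics/scene29.png

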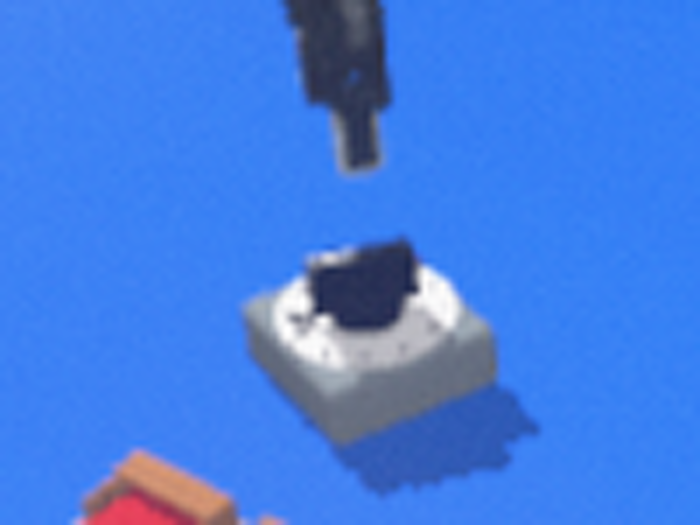

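drive_tool([
  [75,0.006,0,0,0,0,0],
  [75,0.02,0,0,0,0,0],
  [75,0.036,0,0,0,0,0],
  [75,0.052,0,0,0,0,0],
  [75,0.066,0,0,0,0,0],
  [75,0.078,0,0,0,0,0],
  [75,0.087,0,0,0,0,0],
  [75,0.092,0,0,0,0,0],
  [75,0.093,0,0,0,0,0],
  [75,0.093,0,0,0,0,0],
])

```text
time: 55.97
tool_pos: [379.9, -285.1, 47.4]
tcp_rot: [-135.4, 89.8, -165.3]
ft_force: [-0.1, 0.5, 0.2]
finger_gap: 60.4
```

```bash
python3 - <<'E'
from look import *
st();look("scene","30",[380,-285,70],80,60,9);look("top","30",[380,-285,70],80,60,9)
E
```

```text
t 55.97 tcp [ 379.9 -285.1   47.4] cmd [ 379.8 -285.2   47.2] rot err deg [-0.02 -0.   -0.  ] F [-0.1  0.5  0.2] gap 60.4
scene origin 156 94
top origin 356 228
```

View pics/scene30.png

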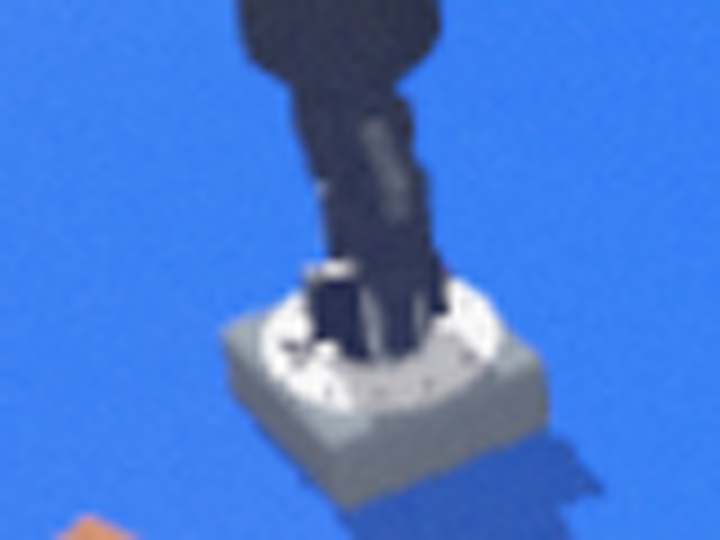

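View pics/top30.png

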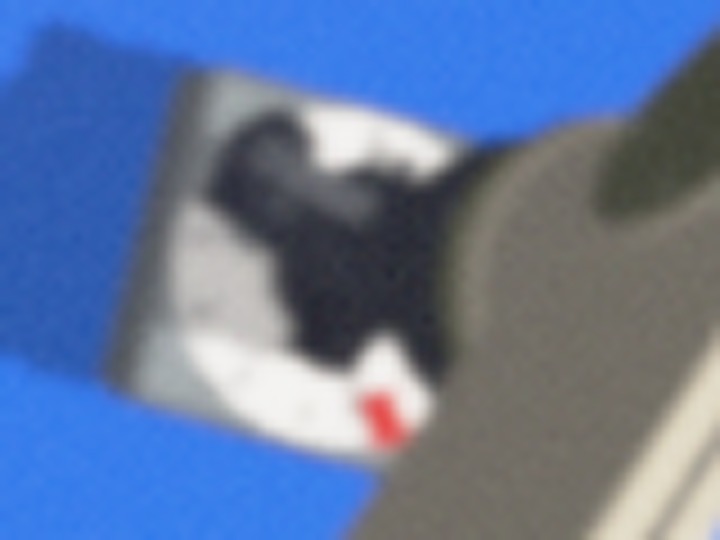

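Fingers straddle the bar. Close gently.

drive_tool([
  [100,0,0,0,0,0,0],
  [120,0,0,0,0,0,0],
  [140,0,0,0,0,0,0],
  [160,0,0,0,0,0,0],
  [175,0,0,0,0,0,0],
  [185,0,0,0,0,0,0],
  [195,0,0,0,0,0,0],
  [210,0,0,0,0,0,0],
  [230,0,0,0,0,0,0],
  [255,0,0,0,0,0,0],
], squeeze=30)

```text
time: 56.9
tool_pos: [379.5, -286.0, 47.5]
tcp_rot: [-118.0, 89.8, -147.9]
ft_force: [-1.9, -3.6, 1.9]
finger_gap: 13.3
```

```bash
python3 - <<'E'
from look import *
st();d=snapshot("top");pickle.dump(d,open("top31.pkl","wb"))
from dial import *
print(dial(d,cx=(380,-285))[0])
E
```

```text
t 56.9 tcp [ 379.5 -286.    47.5] cmd [ 379.8 -285.2   47.2] rot err deg [ 0.   -0.02 -0.07] F [-1.9 -3.6  1.9] gap 13.3
block corners [[307.79998779296875, -364.1000061035156], [411.79998779296875, -366.79998779296875], [441.1000061035156, -242.5], [305.0, -207.0]] [ -1.5  76.7 -14.6 -89. ]
marker px [398. 274.] area 23.888899908866733
{'block': array([ 366.4, -295.1], dtype=float32), 'marker': array([ 340.5, -298.4])}
```

```bash
python3 - <<'E'
from look import *
for a in (-75,-120,-163.5): go([379.7,-286,47.2],a,0)
E
```

```text
delta [0.0, -0.0005, 0.0005] [0.79, -0.0, 0.005] mm/row 0.1 deg/row 4.53
delta [0.0, -0.0005, 0.0] [0.785, -0.0, -0.0] mm/row 0.0 deg/row 4.5
delta [0.0, 0.0, -0.0] [0.755, -0.0, 0.0] mm/row 0.0 deg/row 4.33
```

drive_tool([
  [255,0,-0.0005,0.0005,0.02,0,0],
  [255,0,-0.0005,0.0005,0.08,0,0],
  [255,0,-0.0005,0.0005,0.17,0,0],
  [255,0,-0.0005,0.0005,0.27,0,0],
  [255,0,-0.0005,0.0005,0.37,0,0.005],
  [255,0,-0.0005,0.0005,0.47,0,0.005],
  [255,0,-0.0005,0.0005,0.57,0,0.005],
  [255,0,-0.0005,0.0005,0.66,0,0.005],
  [255,0,-0.0005,0.0005,0.74,0,0.005],
  [255,0,-0.0005,0.0005,0.79,0,0.005],
])

```text
time: 57.78
tool_pos: [379.2, -286.3, 47.4]
tcp_rot: [178.6, 89.9, 103.2]
ft_force: [-6.8, -1.5, 5.2]
finger_gap: 13.7
```

drive_tool([
  [255,0,0,0,0.05,0,0],
  [255,0,0,0,0.12,0,0],
  [255,0,0,0,0.2,0,0],
  [255,0,0,0,0.29,0,0],
  [255,0,0,0,0.38,0,0],
  [255,0,0,0,0.47,0,0],
  [255,0,0,0,0.56,0,0],
  [255,0,-0.0005,0,0.65,0,0],
  [255,0,-0.0005,0,0.73,0,0],
  [255,0,-0.0005,0,0.785,0,0],
])

```text
time: 58.62
tool_pos: [378.7, -286.3, 47.4]
tcp_rot: [-137.8, 89.9, 101.8]
ft_force: [-7.1, -1.8, 6.6]
finger_gap: 13.6
```

drive_tool([
  [255,0,0,0,0.05,0,0],
  [255,0,0,0,0.13,0,0],
  [255,0,0,0,0.22,0,0],
  [255,0,0,0,0.32,0,0],
  [255,0,0,0,0.42,0,0],
  [255,0,0,0,0.52,0,0],
  [255,0,0,0,0.62,0,0],
  [255,0,0,0,0.7,0,0],
  [255,0,0,0,0.74,0,0],
  [255,0,0,0,0.755,0,0],
])

```text
time: 59.45
tool_pos: [378.4, -286.0, 47.4]
tcp_rot: [-84.0, 89.8, 112.4]
ft_force: [-8.3, 0.6, 8.8]
finger_gap: 13.4
```

```bash
python3 - <<'E'
from look import *
st();look("top","32",[380,-285,50],80,60,9);look("scene","32",[380,-285,50],80,60,9)
E
```

```text
t 59.45 tcp [ 378.4 -286.    47.4] cmd [ 379.5 -286.    47.2] rot err deg [ 0.19 -0.11 -0.06] F [-8.3  0.6  8.8] gap 13.4
top origin 353 228
scene origin 157 98
```

View pics/top32.png

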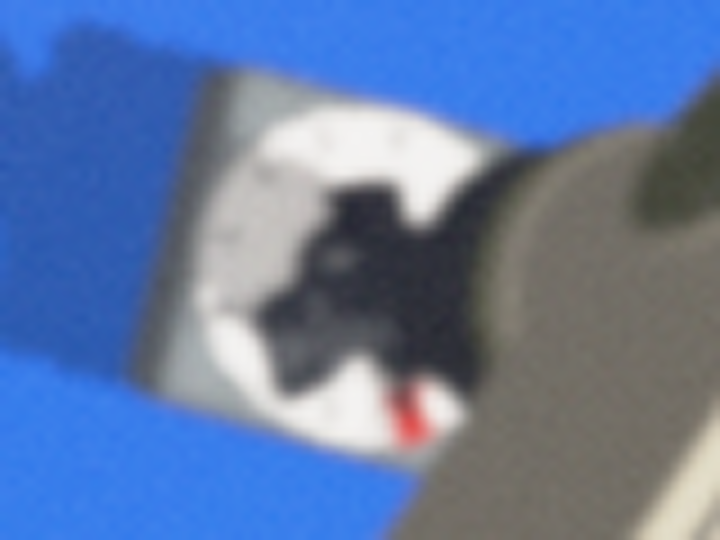

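View pics/scene32.png

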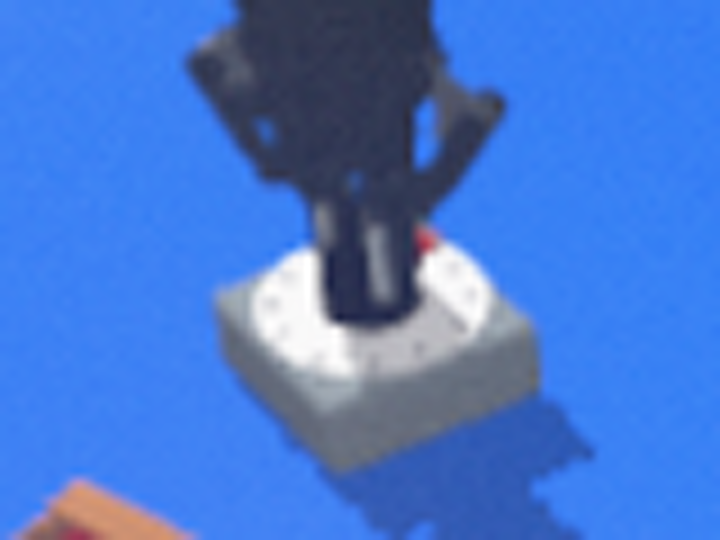

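drive_tool([
  [190,0,0,0,0,0,0],
  [170,0,0,0,0,0,0],
  [140,0,0,0,0,0,0],
  [110,0,0,0,0,0,0],
  [90,0,0,0,0,0,0],
  [75,0,0,0,0,0,0],
  [75,0,0,0,0,0,0],
  [75,0,0,0,0,0,0],
  [75,0,0,0,0,0,0],
  [75,0,0,0,0,0,0],
])

```text
time: 60.38
tool_pos: [379.5, -286.1, 47.2]
tcp_rot: [-133.7, 89.9, 62.9]
ft_force: [0.1, 0.4, -0.1]
finger_gap: 60.2
```

drive_tool([
  [75,-0.005,0,0,0,0,0],
  [75,-0.015,0,0,0,0,0],
  [75,-0.03,0,0,0,0,0],
  [75,-0.05,0,0,0,0,0],
  [75,-0.07,0,0,0,0,0],
  [75,-0.09,0,0,0,0,0],
  [75,-0.11,0,0,0,0,0],
  [75,-0.125,0,0,0,0,0],
  [75,-0.135,0,0,0,0,0],
  [75,-0.14,0,0,0,0,0],
])

```text
time: 61.22
tool_pos: [380.0, -287.0, 189.8]
tcp_rot: [162.2, 89.8, -1.1]
ft_force: [-0.5, 0.6, 0.8]
finger_gap: 60.1
```

```bash
python3 - <<'E'
from look import *
upd([-.14,0,0]);st()
go([420,-30,240],-100,0)
E
```

```text
t 61.22 tcp [ 380.  -287.   189.8] cmd [ 379.3 -286.3  187.2] rot err deg [-0.    0.1   0.17] F [-0.5  0.6  0.8] gap 60.1
delta [-0.052, -0.234, -0.1125] [-1.105, -0.005, 0.0] mm/row 26.5 deg/row 6.33
```

drive_tool([
  [75,-0.003,-0.015,-0.007,-0.07,0,0],
  [75,-0.009,-0.04,-0.019,-0.19,0,0],
  [75,-0.015,-0.066,-0.032,-0.31,0,0],
  [75,-0.021,-0.093,-0.045,-0.43,0,0],
  [75,-0.027,-0.12,-0.058,-0.55,0,0],
  [75,-0.033,-0.147,-0.071,-0.67,0,0],
  [75,-0.039,-0.174,-0.084,-0.79,-0.005,0],
  [75,-0.045,-0.2,-0.096,-0.91,-0.005,0],
  [75,-0.05,-0.222,-0.107,-1.02,-0.005,0],
  [75,-0.052,-0.234,-0.1125,-1.105,-0.005,0],
])

```text
time: 62.05
tool_pos: [420.1, -27.6, 240.3]
tcp_rot: [-62.5, 89.9, -162.2]
ft_force: [-0.1, -0.0, -0.0]
finger_gap: 60.1
```

```bash
python3 - <<'E'
from dial import *
st();d=look("top","33",[380,-285,40],60,50,12);look("scene","33",[480,-185,40],140,100,5)
print(dial(d,cx=(380,-285))[0])
E
```

```text
t 62.05 tcp [420.1 -27.6 240.3] cmd [420.  -30.  239.8] rot err deg [-0.44  0.05  0.01] F [-0.1 -0.  -0. ] gap 60.1
top origin 362 233
scene origin 127 105
block corners [[304.8999938964844, -201.10000610351562], [307.1000061035156, -324.29998779296875], [459.5, -350.70001220703125], [456.70001220703125, -202.60000610351562]] [-89.   -9.8 -88.9  -0.5]
marker px [399.3 275.1] area 5.819456311874092
{'block': array([ 382. , -269.7], dtype=float32), 'marker': array([ 338. , -301.6])}
```

View pics/top33.png

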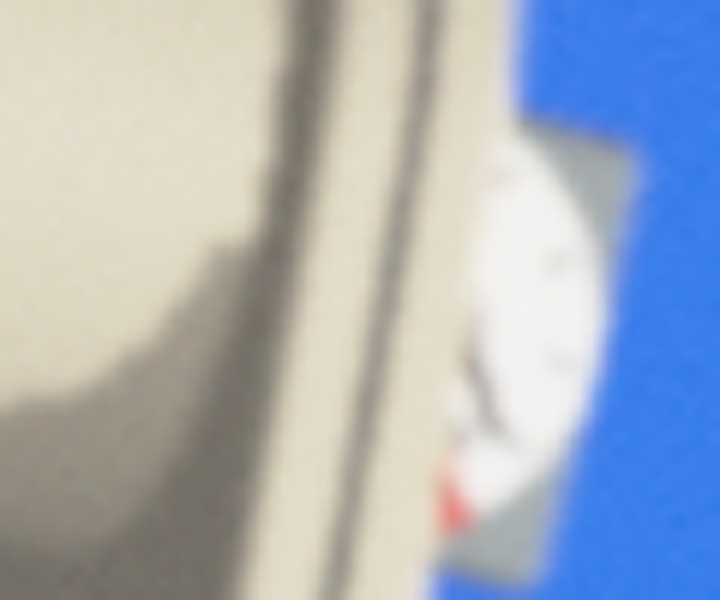

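View pics/scene33.png

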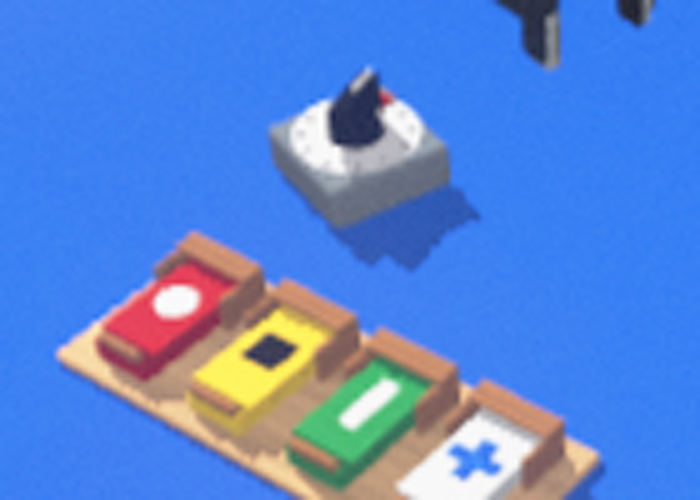

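Arm still blocks the top view; move further left.

```bash
python3 - <<'E'
from look import *
go([450,160,260],-60,0)
E
```

```text
delta [-0.0205, -0.0035, -0.1925] [-0.7, 0.0, 0.0] mm/row 19.4 deg/row 4.01
```

drive_tool([
  [75,-0.001,0,-0.009,-0.03,0,0],
  [75,-0.003,-0.0005,-0.029,-0.1,0,0],
  [75,-0.006,-0.001,-0.055,-0.2,0,0],
  [75,-0.009,-0.0015,-0.082,-0.3,0,0],
  [75,-0.012,-0.002,-0.11,-0.4,0,0],
  [75,-0.015,-0.0025,-0.137,-0.5,0,0],
  [75,-0.017,-0.003,-0.161,-0.59,0,0],
  [75,-0.019,-0.0035,-0.18,-0.655,0,0],
  [75,-0.0205,-0.0035,-0.19,-0.69,0,0],
  [75,-0.0205,-0.0035,-0.1925,-0.7,0,0],
])

```text
time: 62.98
tool_pos: [450.3, 160.9, 259.8]
tcp_rot: [-94.1, 89.8, -154.0]
ft_force: [0.1, -0.1, 0.1]
finger_gap: 59.8
```

```bash
python3 - <<'E'
from dial import *
st();d=look("top","34",[375,-285,40],50,50,12)
print(dial(d,cx=(380,-285))[0])
E
```

```text
t 62.98 tcp [450.3 160.9 259.8] cmd [450.2 160.1 260. ] rot err deg [-0.07  0.02 -0.03] F [ 0.1 -0.1  0.1] gap 59.8
top origin 367 235
block corners [[319.5, -320.6000061035156], [415.5, -346.6000061035156], [441.70001220703125, -243.0], [347.5, -217.6999969482422]] [-15.2  75.8 -15.1  74.8]
marker px [398.1 274.3] area 19.15275658480823
{'block': array([ 381., -282.], dtype=float32), 'marker': array([ 339.8, -298.6])}
```

View pics/top34.png

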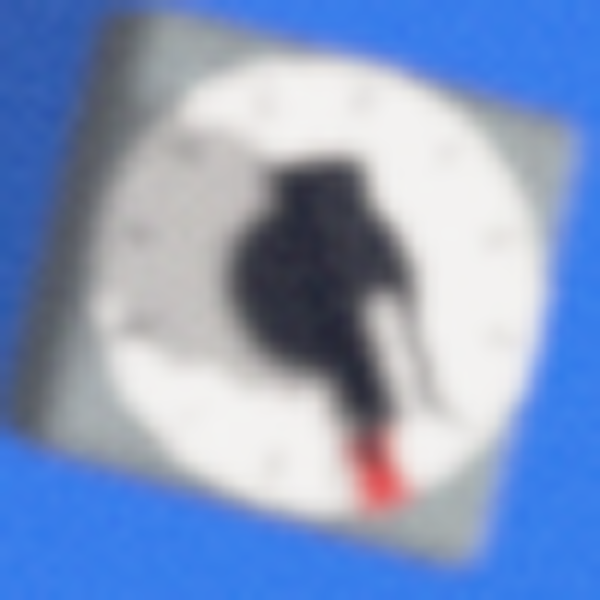

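```bash
python3 - <<'E'
from dial import *
t=load("top34");A=np.array([379.4,-286.7]);M=np.array([340.3,-298.5])
im=cv2.imread("pics/top34.png")
pr=lambda P:(proj(t,P)-[367,235]+.5)*12-.5
u=(M-A)/np.linalg.norm(M-A)
for dang,col in((0,(0,255,0)),(7,(255,0,255)),(-7,(255,0,255))):
    a=np.radians(dang);w=np.array([[np.cos(a),-np.sin(a)],[np.sin(a),np.cos(a)]])@u
    q=pr([np.r_[A,40],np.r_[A+45*w,40]]);cv2.line(im,*[tuple(np.round(x).astype(int).tolist()) for x in q],col,1)
    v=np.array([-w[1],w[0]])
    if dang==0:
        q=pr([np.r_[A+s*28*w+r*7*v,74] for s,r in((1,1),(1,-1),(-1,-1),(-1,1))]);cv2.polylines(im,[np.round(q).astype(np.int32)],True,(0,255,255),1)
cv2.imwrite("pics/top34o.png",im)
E
```

```text
(no output)
```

View pics/top34o.png

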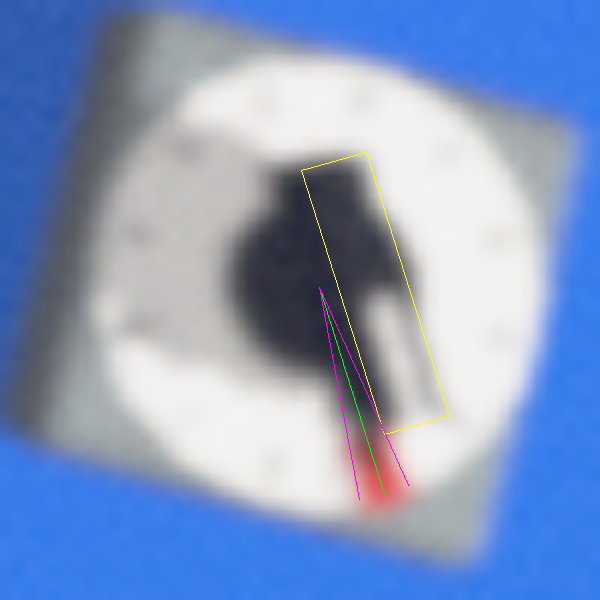

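```bash
python3 - <<'E'
from bench import hand_in
print(hand_in())
E
```

```text
the job is handed in; nothing more can be done
None
```

All four tiles are home in the pockets of their own colours, and the timer's pointer is on the red marker. I handed the job in at about 63 s of the 210 s.

- **Tiles:** I lifted each one out of its rack slot and slid it under its hood until I felt the end wall (about 5–6 N). I then backed off about 2 mm, laid it flat behind the sill and released it. Before I turned the timer, the top view put every tile's mark within 1 mm of its pocket centre in both directions. A side view after the turn showed them still lying flat behind their sills. I didn't measure them again after that.
- **Timer:** it was knocked about 25 mm aside during the tile work, so I measured it again before gripping the knob. I then turned the knob about 133° clockwise. In the last top view the block had not moved and the pointer tip lay on the marker. I estimate the error at under 3° (about 2 mm, against the 5 mm allowed).
- **Everything else:** I kept clear of the jar, excavator, ball and large look-alike tiles. The arm finished clear of everything.
- **Disagreements:** the two cameras differed by about 3 mm sideways. My first estimate of where the gripper held the red tile was about 3 mm off. I corrected it when the tile touched the bed and end wall, and used the corrected values for the other three. The grip readings showed no slackening.

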